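# Tighten the china cabinet's hinge screw

### The job

One of the two hinges on the cabinet door lying on the table has a slotted screw that still stands proud, its slot lying across the hinge leaf instead of along it like the tight one. Take the flat-blade screwdriver (square handle) from the wooden stand, set its bit in the slot and, pressing it down firmly but gently, turn the screw clockwise until it is fully home, with the bit still pressed into the slot at the end. Then stand the screwdriver back upright in its stand, down on its shoulder, let go, and leave everything else on the table where it is.

Things in the scene. Friction and masses are not known exactly. Their poses are not given: they have to be found in the camera images.
- driver: The flat-blade screwdriver, about 95 g, upright in one hole of the stand. Origin: centre of the square handle's flat underside (shoulder); z up along the tool. Handle 24 x 24 mm, flats facing the driver's x and y, z = 0 to 70 mm, low dome to 75 mm. Below hangs a round shank 8 mm thick, ending in a flat blade 10 mm wide along the driver's y, 2.4 mm thick along x, 12 mm high.
- hole_a (a point): Centre of the mouth of one hole of the stand: a fixed wooden block 70 x 150 x 66 mm (x, y, z), two upright square through holes 16 mm wide, 84 mm apart along its y. Mouths 66 mm above the table. A driver hangs in a hole by its shoulder, at any yaw, its origin at the mouth. Axes as the stand's.
- hole_b (a point): Centre of the mouth of the stand's other hole, as hole_a. Which hole holds the flat-blade driver and which the nut driver varies. The flat-blade driver's reversible blade is pushed into its handle by a different amount each time: its tip is 42 to 58 mm below the shoulder, not measured, to be felt or seen; it does not slide under 50 N.
- nut_driver: A bystander: socket driver with a ROUND handle 26 mm thick, 128 mm long, upright in the stand's other hole. Origin at the bottom end, 52 mm below its shoulder, z up.
- hinge: Brass hinge leaf with the loose screw at its centre, 34 x 64 x 3 mm (x, y, z), fixed on the near stile of the dark wooden door (fixed, 180 x 300 x 22 mm). Origin under the leaf's centre, 22 mm above the table, on the screw's axis; long side along y. The second, like hinge on the same stile has its screw home, slot along the leaf.
- slot_floor (a point): Centre of the loose screw's slot floor, on the screw's upright axis; turns with it. Steel head 18 mm wide, 6 mm high; slot straight across it along this frame's y, 4 mm wide, 4.5 mm deep, mouth chamfered to 6.4 mm over the top 1.2 mm. Home: slot floor 26.5 mm, head top 31 mm above the table; at the start 2 to 3.3 mm higher.
- head_top (a point): Centre of the loose screw's top, 4.5 mm above slot_floor, same axes. About 10 N of push is plenty; pushing, or twisting on against the stop, until the bit bears on the screw with over 40 N spoils the slot.
- screw (a joint): Turn of the loose screw, rad: 0 is fully home (hard stop, slot along the leaf's y), negative is unscrewed. Starts between -1.45 and -0.95; grows as it is turned clockwise seen from above. The steep thread draws it down 2.2 mm per radian, so the driver must follow it down. Dry friction about 0.05 N m: it stays where left; pushing alone does not turn it.
- brass_knob: A bystander: loose brass door knob 30 mm wide and 33 mm high, on the door's pale panel.
- sugar_pot: A bystander: lidded white pot 122 mm high, beyond the door.
- goblet: A bystander: green glass goblet, 150 mm high.
- plates: A bystander: stack of plates, 184 mm wide.
- screw_dish: A bystander: small bowl 84 mm wide, between the stand and the goblet.
- cup: A bystander: white mug, 76 mm wide, left of the door.
- mallet: A bystander: hammer lying right of the stand.
There are look-alikes about, which are no part of the job. Leave any pink or white look-alike of the driver alone.

How it is judged:
By the outcome, as a careful person would: the job done as asked, in the order asked, and still so for the second after the job is handed in, with the robot touching nothing.
It also fails if it takes over 72 s, if anything falls off the work surface, if the arm or the gripper's body presses on something with over 40 N, if the wrist force passes 120 N, or if a joint passes its speed limit or range.

### The arm

A 6-joint arm with a two-finger parallel gripper is mounted at the origin on the work surface. World frame = base frame: x ahead of the robot, y to its left, z up, the work surface at z = 0. Lengths are in m, angles in rad, forces in N, time in s.
With the tool pointing down it reaches from about 0.35 to 0.975 m from the base axis. Payload 4.9 kg.
Tool frame: the origin (TCP) lies midway between the tips of the shut fingers; the grasp point (between the pads) lies 19 mm behind it; z points along the fingers, y is the line along which they close (so a half turn about z gives the same grasp; the last joint's range is limited). The gripper opens to 85 mm and grips with 20 to 120 N. Pads are 22 mm wide; open, the fingers measure 114 mm over their backs; the gripper's body (76 mm by 85 mm) begins 54 mm behind the grasp point. The pads swing forward as they close: fully open they stand 13 mm farther back than shut.
Start: joints at [1.07, 0.053, 1.613, -0, 1.476, -0.119], TCP at [0.233, 0.58, 0.231] pointing down, gripper open.
Joint ranges: [-3.01, 3.01], [-1.01, 2.22], [0.06, 2.58], [-1.02, 4.17], [0.09, 2.62], [-3.14, 3.14]. Speed limits (rad/s): [2.57, 2.57, 3.14, 3.14, 3.14, 3.14].

### API

Orientations are given as a unit quaternion [w, x, y, z].
In Python, from plant import * gives the robot as it stands.
- The arm moves only by the tool jog_arm, never from a script. Its argument "targets" is a list of rows, each a list of 3 entries, a list of its own where there are three numbers: the shift along the tool's x, y, z in units of 25 mm (1.0 is 25 mm), then the turn, a rotation vector about the tool's x, y, z in units of 8 degrees (1.0 is 8 degrees), then the opening in per cent of the stroke, from 0 (shut) to 100 (fully open). A call has 1 to 8 rows; each row is the pose to reach, as a shift and turn from the pose commanded when the call began, along the tool's axes at that moment; what a row does not reach only later rows make up. A row lasts 1/8 s, in which the tool goes at most 62.5 mm and 10.7 degrees, less where a joint would pass 70% of its speed; a pose out of reach is approached as far as the arm can. A call with a gripper value outside its range is refused whole. The fingers move at their own pace and stop on an object; the grip force is fixed at half the most. Time passes only in rows, so rows that repeat a pose let the fingers close. It gives the time, the measured TCP pose, the force, the opening and the grip force at its end, in the units of the state.
- state(): the state, without advancing time (a new reading comes with each control period).
- grab_frame(name): name is "scene" or "top"; returns (picture, depth): 480x640x3 uint8, red, green, blue; 480x640 float32, m along the optical axis (not along the pixel's ray), 0 where there is no reading.
- camera_params(name): a dict with "fovy" (degrees; the focal length in pixels is half the picture's height over the tangent of half this angle, whatever the lens; pixels are square), "cx", "cy" (the principal point, pixels), "dist" ([k1, k2, p1, p2, k3] as OpenCV has them; the pictures are not rectified), "rvec" (rotation vector, rad) and "tvec" (3), from world to camera coordinates, as OpenCV has them. Camera axes: x right, y down, z forward; pixel columns grow to the right and rows downward; lengths in m; the calibration is good to about 2 mm. A picture is of the moment at which its call begins. camera_params takes no time and is no camera call.
- job_done(): hands the job in; it is judged then, once.
The state is a dict: "time": time; "joint_pos": joint angles; "joint_vel": joint speeds; "joint_efforts": joint torques, N m; "tool_pos": TCP position; "tool_rot": TCP orientation; "contact_force": force on the tool from outside, world axes, zero at the start; "ft_torque": the same for the moment, N m; "gripper_width": opening from 0.0 (shut) to 1.0 (fully open); "grasp_force": force on a finger pad.
Only numpy, scipy, OpenCV 4.12 (cv2) and the standard library are available. Lean on these libraries where they do the work, as an engineer would, in place of code of your own. Each camera call takes 0.05 s, during which the arm holds its last target. There are 200 camera calls.

## Working session

There is one attempt and no reset: what is moved stays moved. The work goes in short steps, Python scripts to look and compute and a tool call to move; the robot and the scene stay as the last step left them, time stands still between calls to the robot, and variables do not carry over. Pictures are saved under pics/ and viewed, at most 10 in all, crops included, and the job is handed in when it is done.

Besides the shell and the picture viewer there is one more tool, called after "Request:" by a JSON object that holds its "op" and its "data", one argument or row to a line. jog_arm: Moves the arm, as the interface text tells. Its arguments: {"type":"object","properties":{"targets":{"type":"array"}},"required":["targets"]}

```bash
mkdir -p pics; cat > h.py <<'E'
from plant import *
import numpy as np, cv2
from scipy.spatial.transform import Rotation as R
def cam(n):
    p=camera_params(n); f=240/np.tan(np.radians(p["fovy"])/2)
    K=np.array([[f,0,p["cx"]],[0,f,p["cy"]],[0,0,1.]])
    return K,np.array(p["dist"],float),np.array(p["rvec"],float),np.array(p["tvec"],float)
def ray(n,uv):
    K,d,r,t=cam(n); q=cv2.undistortPoints(np.array(uv,float).reshape(-1,1,2),K,d).reshape(-1,2)
    M=cv2.Rodrigues(r)[0]; D=np.c_[q,np.ones(len(q))]
    return -M.T@t, D@M   # origin, dirs (per unit depth)
def atz(n,uv,z):
    o,D=ray(n,uv); return o+D*((z-o[2])/D[:,2])[:,None]
def atd(n,uv,dep):
    o,D=ray(n,uv); return o+D*np.array([dep[int(round(v)),int(round(u))] for u,v in uv])[:,None]
def proj(n,P):
    K,d,r,t=cam(n); return cv2.projectPoints(np.array(P,float).reshape(-1,1,3),r,t,K,d)[0].reshape(-1,2)
def grab(n,name):
    im,dep=grab_frame(n); cv2.imwrite(f"pics/{name}.png",im[:,:,::-1]); np.save(f"pics/{name}.npy",dep); return im,dep
E
python3 - <<'E'
from h import *
for n in("scene","top"):
    grab(n,n+"0"); o,_=ray(n,[[320,240]]); print(n,o,camera_params(n))
s=state(); print(s)
E
```

```text
scene [ 1.31151282 -1.05015484  1.2679017 ] {'fovy': 47.12047997475051, 'cx': 314.25557215086627, 'cy': 236.4928820912119, 'dist': array([0.02335872, 0.        , 0.        , 0.        , 0.        ]), 'rvec': array([ 2.26112767,  0.69083701, -0.29814771]), 'tvec': array([-0.49002538, -0.21273757,  2.03594785])}
top [ 0.34728162 -0.02230212  1.3188196 ] {'fovy': 54.068927163231294, 'cx': 318.14415272620465, 'cy': 239.4268482504348, 'dist': array([-0.04431951,  0.        ,  0.        ,  0.        ,  0.        ]), 'rvec': array([ 2.14641677, -2.12428883,  0.22623158]), 'tvec': array([-0.05971325,  0.58441222,  1.23096862])}
{'time': 0.1, 'joint_pos': array([ 1.07000190e+00,  5.32856337e-02,  1.61414398e+00, -1.97803662e-05,
        1.47599990e+00, -1.19031035e-01]), 'joint_vel': array([ 0.00099496,  0.0001385 , -0.00187642, -0.00030343,  0.00046404,
       -0.00047265]), 'joint_efforts': array([ 1.78049345e-04, -3.94905853e+01, -3.71362245e+01, -1.48505032e-04,
        3.90841073e-03,  2.64440212e-05]), 'tool_pos': array([0.23260112, 0.57950314, 0.23019678]), 'tool_rot': array([-2.70721995e-04,  1.89723644e-01,  9.81837102e-01, -8.77676209e-04]), 'contact_force': array([-0.21184391,  0.09101844,  0.28309047]), 'ft_torque': array([0.04703875, 0.02838508, 0.01147031]), 'grasp_force': 0.0, 'gripper_width': 1.0026192300011798}
```

View pics/scene0.png

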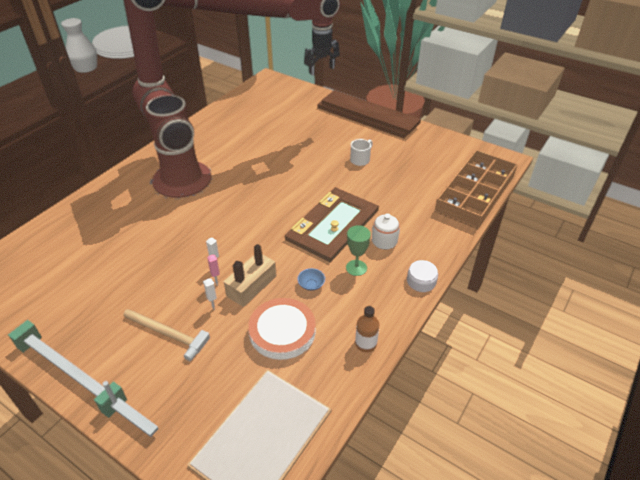

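View pics/top0.png

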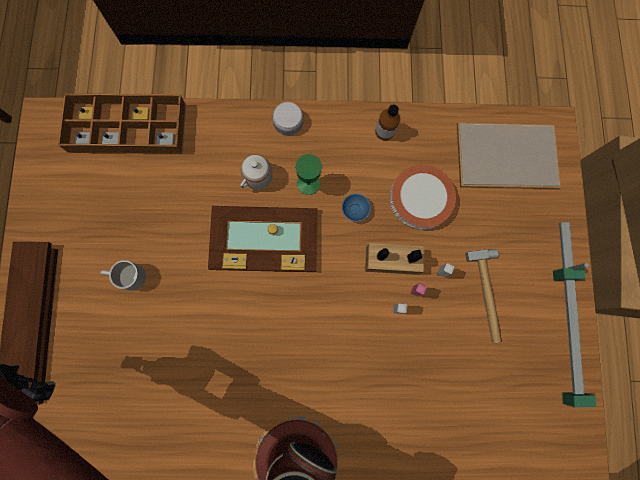

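The scene shows two black-handled drivers in the stand at top pixels (383,254) and (415,257). The pink and white look-alikes are at (420,290), (446,270) and (401,308), and the hinges are at (234,261) and (292,262). Next I'll enlarge the stand and the hinges in one crop.

```bash
python3 - <<'E'
import cv2,numpy as np
t=cv2.imread("pics/top0.png");s=cv2.imread("pics/scene0.png")
r=lambda im,x,y,w,h:cv2.resize(im[y:y+h,x:x+w],(400,300),interpolation=cv2.INTER_CUBIC)
cv2.imwrite("pics/c1.png",np.vstack([np.hstack([r(t,360,230,80,60),r(s,215,235,80,60)]),np.hstack([r(t,214,246,40,30),r(t,272,246,40,30)])]))
E
```

```text
(no output)
```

View pics/c1.png

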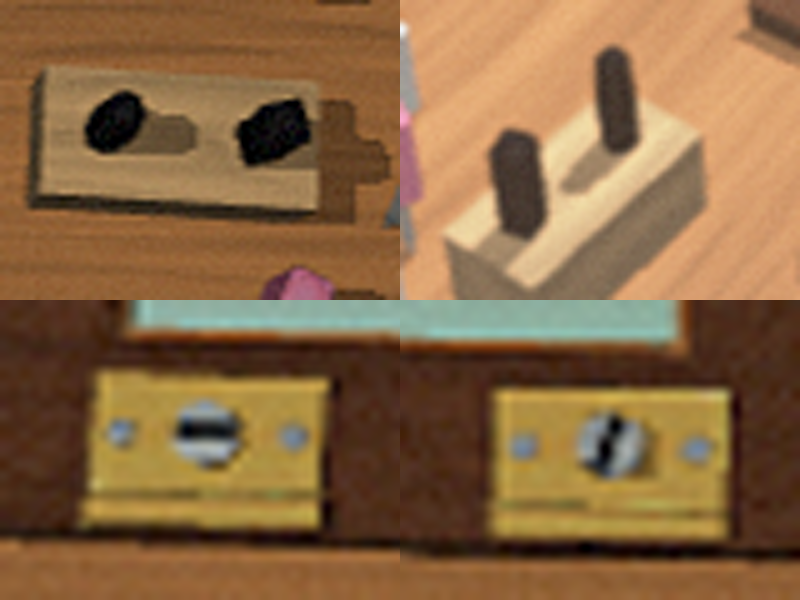

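The square handle is the right one at top (415,257); the left one at (383,254) is round. The right hinge (292,262) has its slot across the leaf, so it's the loose one. The left hinge's slot lies along the leaf, so it's tight. Now measuring.

```bash
cat > fit.py <<'E'
from h import *
from scipy.optimize import minimize
def boxpts(x,y,yaw,z0,h=.0012):
    a=np.array([[1,1],[1,-1],[-1,-1],[-1,1]])*.012; c,s=np.cos(yaw),np.sin(yaw)
    a=a@np.array([[c,s],[-s,c]])
    return np.vstack([np.c_[a,[z]*4] for z in(z0,z0+.070)]+[np.c_[a*.6,[z0+.075]*4]])+[x,y,0]
def soft(n,P,sh,k=8):
    m=np.zeros(sh,np.uint8); q=proj(n,P)
    hull=cv2.convexHull(q.astype(np.float32)).reshape(-1,2)
    big=np.zeros((sh[0],sh[1]),np.uint8)
    cv2.fillConvexPoly(big,np.round(hull*16).astype(np.int32),255,cv2.LINE_AA,4); return big/255.
E
python3 - <<'E'
from fit import *
t=cv2.imread("pics/top0.png").astype(float);s=cv2.imread("pics/scene0.png").astype(float)
dt=np.load("pics/top0.npy")
v,u=np.mgrid[225:315,360:470]; uv=np.c_[u.ravel(),v.ravel()]
P=atd("top",uv,dt); 
def clus(c,r=7):
    m=(np.hypot(*(uv-c).T)<r)&(P[:,2]>.085); return P[m].mean(0).round(4),P[m][:,2].max().round(4),m.sum()
for c in([383,254],[415,257],[446,270],[420,290],[401,308]): print(c,clus(np.array(c)))
# stand top rect
m=(abs(P[:,2]-.066)<.006); print("stand",m.sum(),cv2.minAreaRect(P[m][:,:2].astype(np.float32)*1000))
# dark masks
def dark(im): return np.clip((85-im.max(2))/40,0,1)
def fitd(x0,names):
    best=None
    W={"top":(dark(t),(396,238,434,276)),"scene":(dark(s),(225,252,246,290))}
    for a in np.arange(0,1.57,.2):
        def cost(p):
            e=0
            for n in names:
                I,(x1,y1,x2,y2)=W[n]; M=soft(n,boxpts(p[0]/100,p[1]/100,p[2],.066),I.shape)
                e+=((M-I)[y1:y2,x1:x2]**2).sum()
            return e
        r=minimize(cost,[x0[0]*100,x0[1]*100,a],method="Nelder-Mead",options=dict(initial_simplex=np.array([x0[0]*100,x0[1]*100,a])+np.array([[0,0,0],[.8,0,0],[0,.8,0],[0,0,.3]])))
        if best is None or r.fun<best.fun: best=r
    return best.x,best.fun
c=clus(np.array([415,257]))[0]
for n in(["top"],["scene"],["top","scene"]): print(n,fitd(c,n))
# hinge
P2=atz("top",[[0,0]],.03)
im=t[246:276,272:312]; hsv=cv2.cvtColor(im.astype(np.uint8),cv2.COLOR_BGR2HSV)
y=((hsv[:,:,0]>15)&(hsv[:,:,0]<32)&(hsv[:,:,1]>110)&(hsv[:,:,2]>90)).astype(np.uint8)
q=np.argwhere(y)[:,::-1]+[272,246]; W=atz("top",q,.025)
print("leaf",cv2.minAreaRect(W[:,:2].astype(np.float32)*1000),W.mean(0))
np.set_printoptions(linewidth=250)
g=cv2.cvtColor(t.astype(np.uint8),cv2.COLOR_BGR2GRAY); print(g[254:270,284:302]); print(np.round(hsv[8:24,12:30,1]))
E
```

```text
[383, 254] (array([ 0.5341, -0.218 ,  0.1388]), np.float64(1.3188), np.int64(100))
[415, 257] (array([ 0.5308, -0.3003,  0.1294]), np.float64(0.1458), np.int64(116))
[446, 270] (array([ 0.4977, -0.3834,  0.125 ]), np.float64(1.3188), np.int64(116))
[420, 290] (array([ 0.4457, -0.3109,  0.1282]), np.float64(1.3188), np.int64(114))
[401, 308] (array([ 0.3979, -0.263 ,  0.1183]), np.float64(0.1292), np.int64(111))
stand 1169 ((515.8639526367188, -273.24224853515625), (191.31317138671875, 179.3802947998047), 35.7420654296875)
['top'] (array([ 53.44662411, -30.59474699,   2.10820904]), np.float64(79.91080618031526))
['scene'] (array([ 57.90962963, -28.28185185,   0.21111111]), np.float64(20.831875))Traceback (most recent call last):
  File "<stdin>", line 27, in <module>
  File "<stdin>", line 23, in fitd
    res = _minimize_neldermead(fun, x0, args, callback, bounds=bounds,
                               **options)
    fsim[j] = func(sim[j])
              ~~~~^^^^^^^^
    fx = function(np.copy(x), *(wrapper_args + args))
  File "<stdin>", line 20, in cost
  File "fit.py", line 8, in soft
    m=np.zeros(sh,np.uint8); q=proj(n,P)
                               ~~~~^^^^^
  File "h.py", line 17, in proj
    K,d,r,t=cam(n); return cv2.projectPoints(np.array(P,float).reshape(-1,1,3),r,t,K,d)[0].reshape(-1,2)
            ~~~^^^
  File "h.py", line 5, in cam
    p=camera_params(n); f=240/np.tan(np.radians(p["fovy"])/2)
ValueError: time passes only in moves, steps and waits
```

```bash
python3 - <<'E'
from plant import *
import pickle
pickle.dump({n:camera_params(n) for n in("scene","top")},open("cams.pkl","wb"))
E
sed -i 's/p=camera_params(n); f=/p=CAMS[n]; f=/; 2a import pickle,os\nCAMS=pickle.load(open("cams.pkl","rb"))' h.py
python3 - <<'E'
from fit import *
t=cv2.imread("pics/top0.png");s=cv2.imread("pics/scene0.png")
dt=np.load("pics/top0.npy")
v,u=np.mgrid[225:315,360:470]; uv=np.c_[u.ravel(),v.ravel()]
P=atd("top",uv,dt); ok=(dt[uv[:,1],uv[:,0]]>0)
for c in([383,254],[415,257],[446,270],[420,290],[401,308]):
    m=(np.hypot(*(uv-c).T)<9)&ok&(P[:,2]>.09); m2=m&(P[:,2]>.9*np.percentile(P[m][:,2],97)); print(c,P[m2].mean(0).round(4),np.percentile(P[m][:,2],97).round(4),m2.sum())
print("scene px of driver",proj("scene",[[.53,-.302,.066],[.53,-.302,.141]]))
print("stand edges")
hs=cv2.cvtColor(t,cv2.COLOR_BGR2HSV); 
np.set_printoptions(linewidth=250)
g=t.max(2); print(g[242:272,402:428])
print(s.max(2)[255:290,226:248])
g=cv2.cvtColor(t,cv2.COLOR_BGR2GRAY); print(g[254:270,280:306])
E
```

```text
[383, 254] [ 0.538  -0.222   0.1384] 0.1437 61
[415, 257] [ 0.5333 -0.3028  0.1384] 0.1444 85
[446, 270] [ 0.5008 -0.3896  0.1229] 0.129 78
[420, 290] [ 0.4474 -0.3148  0.1227] 0.1285 84
[401, 308] [ 0.3983 -0.2645  0.1228] 0.1282 87
scene px of driver [[238.08739313 278.3606026 ]
 [235.36190934 260.65706054]]
stand edges
[[145 145 144 146 141 149 143 143 144 143 148 143 144 143 142 140 137 141 138 140 143 141 140 142 144 145]
 [150 149 147 148 148 147 147 144 147 146 147 144 148 145 147 149 146 147 146 146 142 146 146 142 139 141]
 [145 143 139 145 142 146 147 147 141 142 144 146 141 146 144 144 141 140 139 139 143 143 146 141 144 142]
 [144 145 145 148 147 142 146 149 145 146 142 139 140 141 140 141 136 140 139 138 139 134 136 141 141 139]
 [141 148 145 146 147 148 141 143 145 141 145 143 149 150 148 155 155 155 160 157 152 143 141 137 141 136]
 [140 142 139 139 134 141 140 138 139 138 137 138 137 133 143 138 140 151 152 151 154 150 144 145 142 143]
 [156 151 149 152 150 151 144 143 147 146 142 144 144 142 144 142 140 138 140 139 146 147 147 144 144 146]
 [153 158 154 151 153 152 1
[... 6633 characters left out ...]
  79 121 113  89  96 114 148 148 144 145 148 140  98  39]
 [ 47 100 151 143 144 144 145 141 142 149 151 146 151 148 151 148 149 147 143 141 147 144 146 145  97  41]
 [ 46  94 150 145 145 142 142 146 141 141 143 147 146 142 143 146 144 140 141 140 142 138 147 141  95  38]
 [ 68 116 125 115 108 105 108 109 105 100 111 143 137 141 147 153 156 161 158 151 150 145 147 141  98  40]
 [ 62 115 144 141 138 142 140 136 135 133 127 129 123 125 126 124 121 118 124 118 111  98 113 111  76  34]
 [ 69 125 157 151 154 155 151 151 160 154 155 157 152 152 154 152 153 155 154 150 154 154 154 145 102  32]
 [ 57  87 116 108 112 115 122 115 116 114 123 120 117 123 122 126 120 125 123 126 129 124 135 129  93  32]]
```

```bash
cat > drv.py <<'E'
from fit import *
def dk(n,im):
    I=im.max(2).astype(float); return np.clip((90-I)/60,0,1) if n=="top" else np.clip((150-I)/75,0,1)
def fitd(ims,x0,z0,W):
    best=None
    D={n:dk(n,im) for n,im in ims.items()}
    def cost(p):
        e=0
        for n,(x1,y1,x2,y2) in W.items():
            M=soft(n,boxpts(p[0]/100,p[1]/100,p[2],z0),D[n].shape); e+=((M-D[n])[y1:y2,x1:x2]**2).sum()
        return e
    for a in np.arange(0,1.57,.25):
        b=np.array([x0[0]*100,x0[1]*100,a])
        r=minimize(cost,b,method="Nelder-Mead",options=dict(initial_simplex=b+np.array([[0,0,0],[.8,0,0],[0,.8,0],[0,0,.3]])))
        if best is None or r.fun<best.fun: best=r
    return best.x.round(3),round(best.fun,2)
E
python3 - <<'E'
from drv import *
ims={n:cv2.imread(f"pics/{n}0.png") for n in("top","scene")}
W={"top":(400,240,432,270),"scene":(228,256,248,290)}
for k in(["top"],["scene"],["top","scene"]): print(k,fitd(ims,(.533,-.303),.066,{n:W[n] for n in k}))
# leaf & slot in top: supersampled model fit
t=ims["top"]; g=cv2.cvtColor(t,cv2.COLOR_BGR2GRAY).astype(float); sat=t.max(2).astype(float)-t.min(2)
c=np.array([292.6,259.9]); v,u=np.mgrid[253:268,285:302]
m=(np.hypot(u-c[0],v-c[1])<3.6); w=np.clip(115-g[v,u],0,None)*m
pts=atz("top",np.c_[u.ravel(),v.ravel()],.034)[:,:2]; w=w.ravel()
mu=(pts*w[:,None]).sum(0)/w.sum(); C=((pts-mu).T*w)@(pts-mu); e,V=np.linalg.eigh(C); d=V[:,1]
print("slot mu",mu,"yaw of y",np.arctan2(-d[0],d[1]),np.arctan2(d[0],-d[1]),e)
wh=((sat[v,u]<50)&(np.hypot(u-c[0],v-c[1])<5.5)).ravel(); print("head grey/dark",pts[wh].mean(0),wh.sum(),(pts[wh].max(0)+pts[wh].min(0))/2)
print(sat[254:266,285:302].astype(int))
print("px->w",atz("top",[[292.6,259.9]],.034),"small screws",atz("top",[[284,260.2],[301.2,260.5]],.026))
# door edge direction: near edge, from left hinge & right hinge small screws
print(atz("top",[[226.1,258.7],[243.3,259.2]],.026))
E
```

```text
['top'] (array([ 53.452, -30.56 ,   0.56 ]), np.float64(34.27))
['scene'] (array([ 53.67 , -30.375,   0.794]), np.float64(42.55))
['top', 'scene'] (array([ 53.557, -30.436,   2.384]), np.float64(91.99))
slot mu [0.52973149 0.01593739] yaw of y 1.1384299584214828 -2.0031626951683106 [0.00777397 0.02094939]
head grey/dark [0.53028276 0.01538339] 37 [0.53043229 0.01469357]
[[ 46  47  39  40  47  42  32  31  41  45  53  47  51  45  48  46  42]
 [118 120 117 120 119 121 121 120 118 113 118 115 114 117 111 113 106]
 [108 110 110 110 111 113 116 111 116 115 114 113 110 110 112 111 108]
 [110 107 109 111 114 104  58  38  39  99 113 113 109 108 108 110 111]
 [109 110 107 110 101  41  13   8   1   2  18  92 110 108 103 107 110]
 [ 64 118 107 117  80   9   7   2   4   6   5  44  90 115 115 102  72]
 [ 24 121 113 117  67  12   5   4   4   7   7  46  92 118 105  40  27]
 [ 57 119 111 114  81   9   7   7   6   5   7  50  93 119  92  25  17]
 [115 108 108 112  98  38   9  12   8   9   3  68  94 110 115 106  80]
 [104 103 109 106 113 108  72   3   7  49  73  81  89 107 105 113 111]
 [105 106 111 110 111 113 116 119 117 118 116 113 112 107 106 107 108]
 [107 109 107 109 106 109 110 111 111 113 107 110 112 111 106 108 104]]
px->w [[0.53070375 0.01574822 0.034     ]] small screws [[ 0.53072316  0.03977481  0.026     ]
 [ 0.53044946 -0.00786323  0.026     ]]
[[0.53295938 0.19994337 0.026     ]
 [0.53215185 0.1523694  0.026     ]]
```

```bash
cat > go.py <<'E'
import sys
from h import *
# target: TCP pos, tool-y angle th (world), pointing down
def rel(p,th):
    s=state(); q=s["tool_rot"]; R0=R.from_quat([q[1],q[2],q[3],q[0]])
    y=np.array([np.cos(th),np.sin(th),0]); z=np.array([0,0,-1.]); x=np.cross(y,z)
    R1=R.from_matrix(np.c_[x,y,z])
    print("shift",(R0.inv().apply(np.array(p)-s["tool_pos"])/.025).round(2),"turn",((R0.inv()*R1).as_rotvec(degrees=True)/8).round(2),
     "| pos",s["tool_pos"].round(4),"th",np.arctan2(*R0.as_matrix()[1::-1,1]).round(4),"F",s["contact_force"].round(1),"T",s["ft_torque"].round(2),"w",round(s["gripper_width"],3),"gf",round(s["grasp_force"],1),"j6",s["joint_pos"][5].round(2),"t",s["time"])
if __name__=="__main__":
    a=list(map(float,sys.argv[1:])); rel(a[:3],a[3])
E
python3 go.py .535 -.305 .25 -1.04; python3 go.py .535 -.305 .25 .53
```

```text
shift [-24.41 -28.33  -0.75] turn [-1.000e-02  1.000e-02  1.596e+01] | pos [0.2326 0.5795 0.2302] th 1.189 F [-0.2  0.1  0.3] T [0.05 0.03 0.01] w 1.003 gf 0.0 j6 -0.12 t 0.1
shift [-24.41 -28.33  -0.75] turn [-0.01  0.    4.72] | pos [0.2326 0.5795 0.2302] th 1.189 F [-0.2  0.1  0.3] T [0.05 0.03 0.01] w 1.003 gf 0.0 j6 -0.12 t 0.1
```

Request:
{"op": "jog_arm", "data": {
  "targets": [
    [[-1.6,-1.9,-0.3],[0,0,1.0],100],
    [[-3.2,-3.8,-0.75],[0,0,2.1],100],
    [[-4.8,-5.6,-0.75],[0,0,3.2],100],
    [[-6.4,-7.4,-0.75],[0,0,4.2],100],
    [[-8.0,-9.3,-0.75],[0,0,5.3],100],
    [[-9.6,-11.1,-0.75],[0,0,6.4],100],
    [[-11.2,-13.0,-0.75],[0,0,7.4],100],
    [[-12.8,-14.8,-0.75],[0,0,8.4],100]
  ]
}}

```text
time: 1.1
tool_pos: [0.3919, 0.1155, 0.2498]
tool_rot: [0.0, 0.703, 0.711, 0.0]
contact_force: [0.5, 0.3, -0.6]
gripper_width: 1.002
grasp_force: 0.0
```

```bash
python3 go.py .535 -.305 .25 -1.04
```

```text
shift [-1.689e+01  5.530e+00 -1.000e-02] turn [ 0.   -0.    7.53] | pos [0.3919 0.1155 0.2498] th 0.0117 F [ 0.5  0.3 -0.6] T [-0.03 -0.08 -0.03] w 1.002 gf 0.0 j6 0.09 t 1.1
```

Request:
{"op": "jog_arm", "data": {
  "targets": [
    [[-2.2,0.7,0],[0,0,1.0],100],
    [[-4.4,1.4,0],[0,0,2.0],100],
    [[-6.6,2.2,0],[0,0,3.0],100],
    [[-8.8,2.9,0],[0,0,4.0],100],
    [[-11.0,3.6,0],[0,0,5.0],100],
    [[-13.2,4.3,0],[0,0,6.0],100],
    [[-15.4,5.0,0],[0,0,7.0],100],
    [[-16.9,5.53,0],[0,0,7.53],100]
  ]
}}

```text
time: 2.1
tool_pos: [0.537, -0.3051, 0.2491]
tool_rot: [-0.0, 0.965, 0.262, -0.0]
contact_force: [0.5, 0.2, -0.5]
gripper_width: 1.002
grasp_force: 0.0
```

```bash
python3 go.py .535 -.305 .090 -1.04
```

```text
shift [-0.06 -0.04  6.36] turn [-0.01  0.    0.  ] | pos [ 0.537  -0.3051  0.2491] th -1.0396 F [ 0.5  0.2 -0.5] T [ 0.02 -0.04  0.03] w 1.002 gf 0.0 j6 0.4 t 2.1
```

Straight down over the handle, then close.

Request:
{"op": "jog_arm", "data": {
  "targets": [
    [[0,0,2.0],[0,0,0],100],
    [[0,0,3.6],[0,0,0],100],
    [[0,0,5.0],[0,0,0],100],
    [[0,0,6.0],[0,0,0],100],
    [[0,0,6.36],[0,0,0],100],
    [[0,0,6.36],[0,0,0],40],
    [[0,0,6.36],[0,0,0],40],
    [[0,0,6.36],[0,0,0],40]
  ]
}}

```text
time: 3.1
tool_pos: [0.5378, -0.3034, 0.0927]
tool_rot: [0.001, 0.964, 0.265, 0.001]
contact_force: [-0.3, 0.7, 0.8]
gripper_width: 0.41
grasp_force: 0.0
```

Request:
{"op": "jog_arm", "data": {
  "targets": [
    [[0,0,0],[0,0,0],10],
    [[0,0,0],[0,0,0],10],
    [[0,0,0],[0,0,0],10],
    [[0,0,0],[0,0,0],10]
  ]
}}

```text
time: 3.6
tool_pos: [0.5379, -0.3034, 0.0927]
tool_rot: [0.001, 0.964, 0.265, 0.001]
contact_force: [-0.6, 1.1, 6.3]
gripper_width: 0.322
grasp_force: 58.9
```

```bash
python3 go.py .535 -.305 .25 -1.04
```

```text
shift [-0.12  0.01 -6.29] turn [ 0.02 -0.01  0.03] | pos [ 0.5379 -0.3034  0.0927] th -1.0352 F [-0.6  1.1  6.3] T [0.06 0.12 0.06] w 0.322 gf 58.9 j6 0.4 t 3.6
```

Request:
{"op": "jog_arm", "data": {
  "targets": [
    [[0,0,-1.0],[0,0,0],10],
    [[0,0,-2.5],[0,0,0],10],
    [[0,0,-4.5],[0,0,0],10],
    [[0,0,-6.3],[0,0,0],10],
    [[0,0,-6.8],[0,0,0],10],
    [[0,0,-6.8],[0,0,0],10]
  ]
}}

```text
time: 4.35
tool_pos: [0.537, -0.3028, 0.2606]
tool_rot: [0.0, 0.964, 0.265, -0.0]
contact_force: [0.5, -0.7, -2.0]
gripper_width: 0.326
grasp_force: 59.2
```

```bash
python3 - <<'E'
from h import *
from go import rel
rel([.53,.0155,.25],-1.04)
a,_=grab("scene","s1"); b,_=grab("top","t1")
P=state()["tool_pos"]; print(proj("scene",[P,P-[0,0,.08]]),proj("top",[P,P-[0,0,.08]]))
q=proj("scene",[P-[0,0,.04]])[0].astype(int);w=proj("top",[P])[0].astype(int)
r=lambda im,c,w,h:cv2.resize(im[c[1]-h//2:c[1]+h//2,c[0]-w//2:c[0]+w//2],(400,600),interpolation=cv2.INTER_CUBIC)
cv2.imwrite("pics/c2.png",np.hstack([r(a,q,40,60),r(b,w,80,120)])[:,:,::-1])
E
```

```text
shift [  6.26 -11.09   0.42] turn [0.   0.   0.03] | pos [ 0.537  -0.3028  0.2606] th -1.0353 F [ 0.5 -0.7 -2. ] T [-0.    0.01 -0.01] w 0.326 gf 59.2 j6 0.4 t 4.35
[[232.43473034 231.43582411]
 [235.6111843  252.39876662]] [[427.78634909 245.4121185 ]
 [419.55893885 250.96997527]]
```

View pics/c2.png

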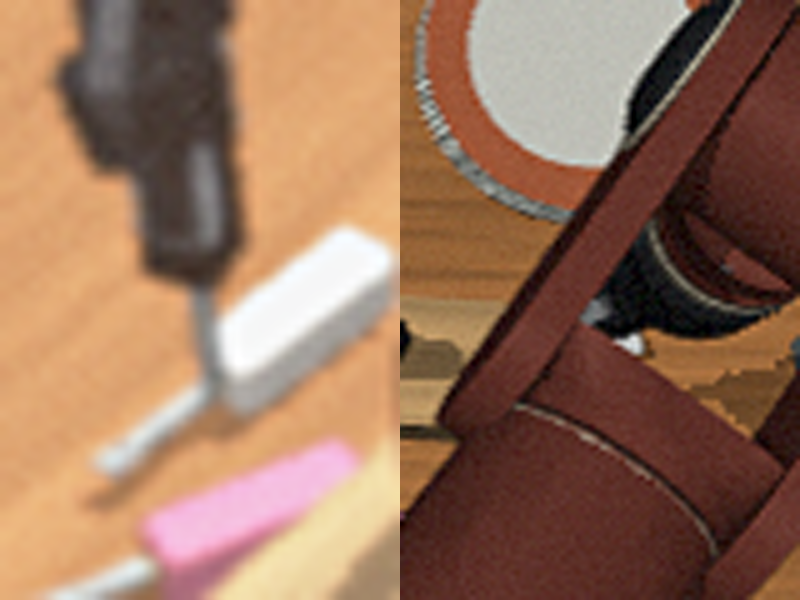

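The crop's left half shows the driver held with its shank hanging down. The right half, the top view, is blocked by the arm. The look-alikes seem to have moved, so I'll view the whole scene.

View pics/s1.png

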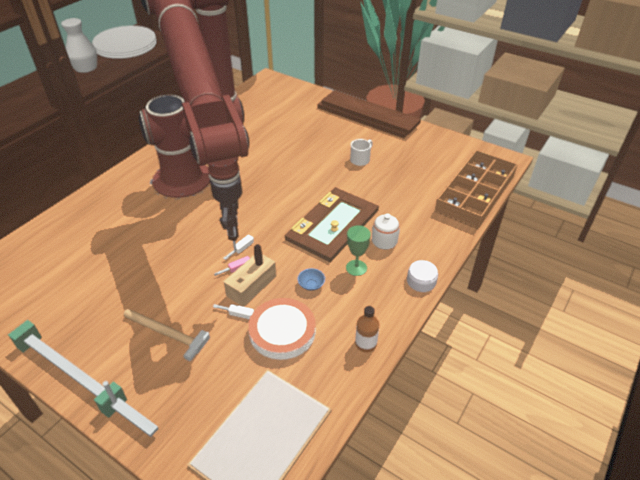

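All three look-alikes have toppled by themselves. They were balanced on their tips far from my path, and I leave them alone. Next I raise the driver towards the scene camera to read the blade's direction and length.

```bash
python3 go.py .70 -.45 .55 -1.035
```

```text
shift [  2.6    8.38 -11.72] turn [-0.03  0.01 -0.  ] | pos [ 0.536  -0.3021  0.2579] th -1.0352 F [ 0.   0.1 -1.7] T [-0.04  0.02  0.02] w 0.323 gf 59.2 j6 0.4 t 4.45
```

Request:
{"op": "jog_arm", "data": {
  "targets": [
    [[0.3,1.0,-1.5],[0,0,0],10],
    [[0.6,2.0,-3.0],[0,0,0],10],
    [[1.0,3.2,-4.5],[0,0,0],10],
    [[1.3,4.3,-6.1],[0,0,0],10],
    [[1.7,5.4,-7.7],[0,0,0],10],
    [[2.0,6.5,-9.2],[0,0,0],10],
    [[2.3,7.6,-10.7],[0,0,0],10],
    [[2.6,8.4,-11.7],[0,0,0],10]
  ]
}}

```text
time: 5.45
tool_pos: [0.7008, -0.4513, 0.5519]
tool_rot: [-0.001, 0.964, 0.264, -0.001]
contact_force: [1.0, -0.3, -0.3]
gripper_width: 0.321
grasp_force: 59.3
```

Request:
{"op": "jog_arm", "data": {
  "targets": [
    [[0,0,0],[0,0,0],10],
    [[0,0,0],[0,0,0],10],
    [[0,0,0],[0,0,0],10]
  ]
}}

```text
time: 5.82
tool_pos: [0.6994, -0.4495, 0.5526]
tool_rot: [-0.001, 0.964, 0.265, -0.001]
contact_force: [0.2, 0.0, -0.0]
gripper_width: 0.32
grasp_force: 59.4
```

```bash
python3 - <<'E'
from h import *
from go import rel
rel([.53,.0155,.25],-1.04)
a,d=grab("scene","s2"); P=state()["tool_pos"]; print(proj("scene",[P,P-[0,0,.08]]))
q=proj("scene",[P-[0,0,.04]])[0].astype(int)
cv2.imwrite("pics/c3.png",cv2.resize(a[q[1]-45:q[1]+45,q[0]-60:q[0]+60],(800,600),interpolation=cv2.INTER_CUBIC)[:,:,::-1]); print(q)
E
```

```text
shift [  3.68 -19.42  12.15] turn [-0.02  0.01  0.04] | pos [ 0.6994 -0.4495  0.5526] th -1.035 F [ 0.2  0.  -0. ] T [ 0.01  0.04 -0.01] w 0.32 gf 59.4 j6 0.37 t 5.825
[[231.20813905 198.59610415]
 [235.44060123 227.66167982]]
[233 213]
```

View pics/c3.png

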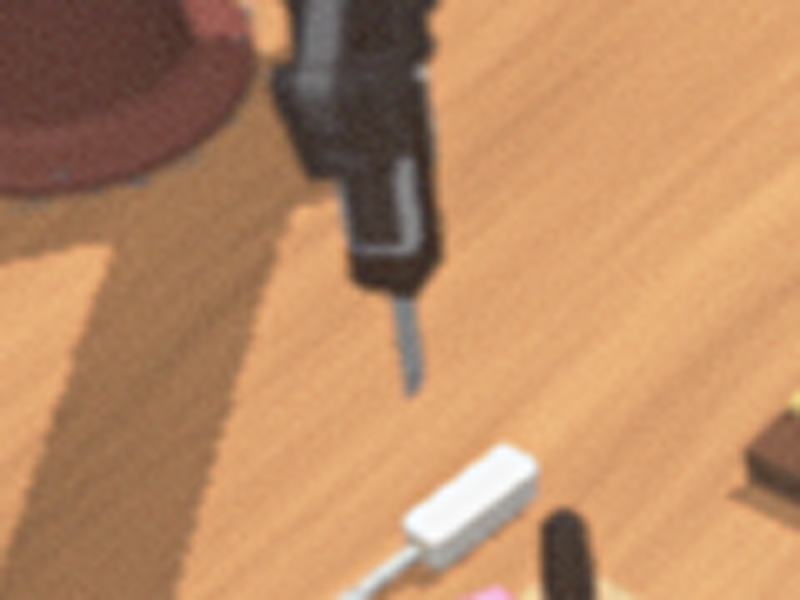

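The shank tip is near crop (411,395) and looks narrow, as if the blade is edge-on along tool y. I'll turn 90° to confirm it and to measure the blade yaw and length.

Request:
{"op": "jog_arm", "data": {
  "targets": [
    [[0,0,0],[0,0,-1.3],10],
    [[0,0,0],[0,0,-2.6],10],
    [[0,0,0],[0,0,-3.9],10],
    [[0,0,0],[0,0,-5.2],10],
    [[0,0,0],[0,0,-6.5],10],
    [[0,0,0],[0,0,-7.8],10],
    [[0,0,0],[0,0,-9.1],10],
    [[0,0,0],[0,0,-10.4],10]
  ]
}}

```text
time: 6.88
tool_pos: [0.6993, -0.4494, 0.5543]
tool_rot: [-0.0, 0.543, 0.84, -0.0]
contact_force: [0.0, 0.7, -1.9]
gripper_width: 0.321
grasp_force: 59.4
```

Request:
{"op": "jog_arm", "data": {
  "targets": [
    [[0,0,0],[0,0,-0.8],10],
    [[0,0,0],[0,0,-0.8],10],
    [[0,0,0],[0,0,-0.8],10]
  ]
}}

```text
time: 7.25
tool_pos: [0.6997, -0.4498, 0.5541]
tool_rot: [0.0, 0.498, 0.867, -0.0]
contact_force: [0.8, -0.0, 0.4]
gripper_width: 0.325
grasp_force: 59.3
```

```bash
python3 - <<'E'
from h import *
from go import rel
rel([.53,.0155,.25],-.433)
ims=[grab("scene",f"s3{i}") for i in range(2)]; P=state()["tool_pos"]
a=np.mean([i[0].astype(float) for i in ims],0)
q=proj("scene",[P-[0,0,.06]])[0].astype(int); print(q, proj("scene",[P-[0,0,z] for z in(0,.02,.06,.07,.08,.09)]).round(1).tolist())
b=cv2.imread("pics/s2.png")[:,:,::-1]
c=lambda im:cv2.resize(im[q[1]-30:q[1]+30,q[0]-20:q[0]+20].astype(np.uint8),(400,600),interpolation=cv2.INTER_CUBIC)
cv2.imwrite("pics/c4.png",np.hstack([c(b),c(a)])[:,:,::-1])
E
```

```text
shift [19.5   3.5  12.16] turn [0.   0.   6.88] | pos [ 0.6997 -0.4498  0.5541] th 0.5271 F [ 0.8 -0.   0.4] T [-0.04  0.02 -0.01] w 0.325 gf 59.3 j6 -1.19 t 7.25
[234 220] [[231.2, 198.7], [232.3, 206.3], [234.4, 220.8], [234.9, 224.3], [235.4, 227.8], [235.9, 231.2]]
```

View pics/c4.png

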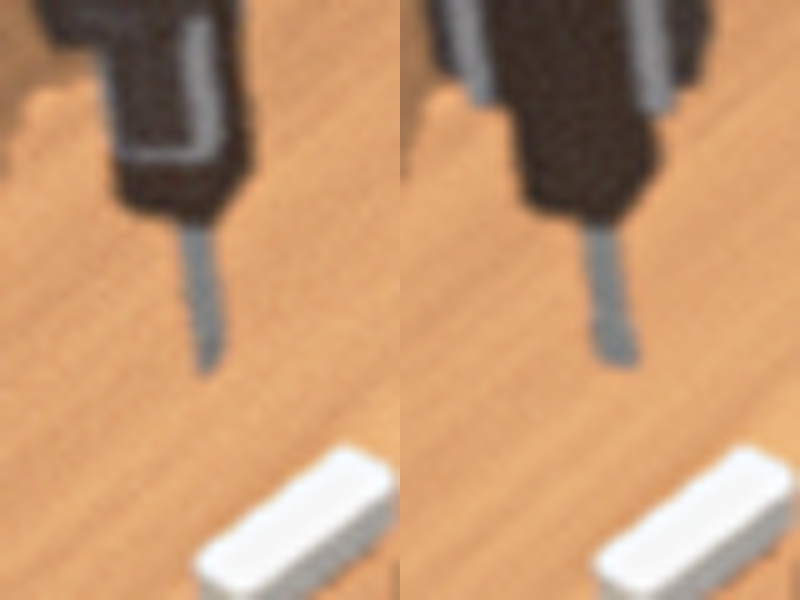

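The blade is broad here and narrow before the turn, so it lies along tool y. The handle looks skewed by several degrees in the grip, so I'll fit the skew and length from both views.

```bash
cat > tool.py <<'E'
from h import *
from scipy.optimize import minimize
def sil(n,T,th,p,sh):
    a,tx,ty,z0,L,bu=p[0],p[1]/1e3,p[2]/1e3,p[3]/1e3,p[4]/1e3,p[5]
    y=np.array([np.cos(th),np.sin(th)]); x=np.array([-np.sin(th),np.cos(th)])
    c=T[:2]+tx*x+ty*y; Y=np.array([np.cos(th+a),np.sin(th+a)]); X=np.array([-Y[1],Y[0]])
    def box(hx,hy,z1,z2): return np.array([np.r_[c+i*hx*X+j*hy*Y,T[2]-z0+z] for i in(-1,1) for j in(-1,1) for z in(z1,z2)])
    k=np.linspace(0,6.28,13); cyl=np.array([np.r_[c+.004*np.array([np.cos(t),np.sin(t)]),T[2]-z0+z] for t in k for z in(-L+.011,0)])
    m=np.zeros(sh,np.uint8)
    for B in(box(.012,.012,0,.05),cyl,box(.0012,.005,-L,-L+.012)):
        b=np.zeros(sh,np.uint8); q=cv2.convexHull((proj(n,B)+[bu,0]).astype(np.float32)).reshape(-1,2)
        cv2.fillConvexPoly(b,np.round(q*64).astype(np.int32),255,cv2.LINE_AA,6); m=np.maximum(m,b)
    return m/255.
E
python3 - <<'E'
from tool import *
A=cv2.imread("pics/s2.png").astype(float); B=np.mean([cv2.imread(f"pics/s3{i}.png").astype(float) for i in(0,1)],0)
obs=[(A,np.array([.6994,-.4495,.5526]),-1.035),(B,np.array([.6997,-.4498,.5541]),.5271)]
w=(207,232,224,250)
def nw(I): # wood has r-b large
    d=I[:,:,2]-I[:,:,0]; return np.clip((90-d)/60,0,1)
for I,_,_ in obs: print(np.round(I[218,226:246,2]-I[218,226:246,0]).astype(int),np.round(I[208,222:250,2]-I[208,222:250,0]).astype(int))
M=[nw(I) for I,_,_ in obs]
def cost(p):
    return sum(((sil("scene",T,th,p,m.shape)-cv2.GaussianBlur(m,(0,0),.01)if 0 else cv2.GaussianBlur(sil("scene",T,th,p,m.shape),(0,0),.5)-m)[w[0]:w[1],w[2]:w[3]]**2).sum() for (I,T,th),m in zip(obs,M))
for a in(-.25,-.1,0.05,.2):
    b=np.array([a,0,0,24,50,0.]); S=np.vstack([b]+[b+d for d in np.diag([.15,3,3,4,5,1])])
    r=minimize(cost,b,method="Nelder-Mead",options=dict(initial_simplex=S,maxiter=500)); print(r.x.round(3),round(r.fun,3))
E
```

```text
[112 109 107 111 111 101  49   4   0  31  80 109 110 109 107 111 112 110
 111 110] [109 108 103  63  30  18  22  23  25  30  26  20  25  20  24  45  83 111
 113 110 110 112 109 108 108 109 108 108]
[111 110 110 110 110 111  84  19  -2   8  56 108 111 108 109 108 110 110
 109 108] [110 109 112  94  50  20  22  21  24  21  20  24  20  25  25  26  56  94
 114 112 112 110 110 110 109 109 108 108]
[ 0.163 -2.225 -0.553 17.111 51.91   0.649] 25.116
[ 0.176 -1.981 -0.341 17.494 52.742  0.55 ] 24.769
[ 0.245 -1.483  0.144 16.643 53.656  0.253] 25.281
[ 0.225 -2.09  -0.319 17.07  53.222  0.561] 25.019
```

```bash
python3 - <<'E'
from tool import *
A=cv2.imread("pics/s2.png").astype(float); B=np.mean([cv2.imread(f"pics/s3{i}.png").astype(float) for i in(0,1)],0)
obs=[(A,np.array([.6994,-.4495,.5526]),-1.035),(B,np.array([.6997,-.4498,.5541]),.5271)]
for I,T,th in obs:
    d=I[:,:,2]-I[:,:,0]; m=np.clip((90-d)/60,0,1)
    s1=sil("scene",T,th,[-.16,0,0,26,50,0],m.shape); s2=sil("scene",T,th,[.176,-2,-.3,17.5,52.7,.55],m.shape)
    f=lambda x:"".join("%X"%int(round(v*15)) for v in x).replace("0",".")
    for r in range(200,232): print(r,f(m[r,222:248]),f(s1[r,222:248]),f(s2[r,222:248]),"".join("%4d"%v for v in I[r,226:242].mean(1)))
E
```

```text
200 .2DFFFFFFFFFFFFFA2........ 1DFFFFFFFFFFFFFFFF9....... .1DFFFFFFFFFFFFFB.........   60  60  61  58  55  62  83 114 134 117  70  51  83 125 158 158
201 ..AFFFFFFFFFFFFFB2........ 1CFFFFFFFFFFFFFFFFB....... ..BFFFFFFFFFFFFFB1........   60  55  61  61  62  61  78 112 130 122  71  55  79 124 156 164
202 ..8FFFFFFFFFFFFFB2........ .AFFFFFFFFFFFFFFFFC1...... ..9FFFFFFFFFFFFFC1........   62  59  59  60  61  59  77 108 136 120  74  51  80 124 156 166
203 ..4FFFFFFFFFFFFFC3........ .8FFFFFFFFFFFFFFFFD1...... ..6FFFFFFFFFFFFFD1........   68  60  52  63  59  59  66 106 133 119  83  47  65 113 161 166
204 ..1FFFFFFFFFFFFFE3........ .5FFFFFFFFFFFFFFFFE2...... ..4FFFFFFFFFFFFFD1........   78  76  73  72  76  76  82 111 131 109  64  48  66 115 163 163
205 ...DFFFFFFFFFFFFE4........ .3FFFFFFFFFFFFFFFFF5...... ..2EFFFFFFFFFFFFD1........   91  90 105 104 101 107 117 123 115  88  55  46  62 116 161 168
206 ...8FFFFFFFFFFFFD4........ .1DFFFFFFFFFFFFFFFF4...... ..1DFFFFFFFFFFFFD1........   63  70  72  69  71  71  80  78  72  61  52  50  65 116 161 171
207 ...8FFFFFFFFFFFFA......... .1CFFFFFFFFFFFFFFFC
[... 7799 characters left out ...]
........ ..........................  165 166 166 167 170 167 167 169 171 170 168 169 171 170 174 173
228 .......................... .............1111......... ..........................  162 165 168 167 167 167 167 175 173 175 173 172 173 173 173 174
229 .......................... .......................... ..........................  166 168 166 168 168 168 171 172 173 173 172 173 171 173 173 175
230 .......................... .......................... ..........................  169 169 167 170 170 173 176 175 174 171 170 172 173 174 174 174
231 .......................... .......................... ..........................  165 171 169 171 172 174 175 173 172 169 169 172 175 175 172 169
```

```bash
cat > tool.py <<'E'
from h import *
from scipy.optimize import minimize
S=10
def sil(n,T,th,p,w):   # p: a,tx,ty,z0,L,bu,bv,chamfer ; w=(r0,r1,c0,c1)
    a,tx,ty,z0,L,ch=p[0],p[1]/1e3,p[2]/1e3,p[3]/1e3,p[4]/1e3,p[7]/1e3
    y=np.array([np.cos(th),np.sin(th)]); x=np.array([-np.sin(th),np.cos(th)])
    c=T[:2]+tx*x+ty*y; Y=np.array([np.cos(th+a),np.sin(th+a)]); X=np.array([-Y[1],Y[0]])
    ex=lambda xy,z1,z2:np.array([np.r_[c+i*X+j*Y,T[2]-z0+z] for i,j in xy for z in(z1,z2)])
    h=.012;k=h-abs(ch)
    octo=[(s*i,t*j) for i,j in((h,k),(k,h)) for s in(-1,1) for t in(-1,1)]
    t=np.linspace(0,6.28,25); cyl=np.c_[np.cos(t),np.sin(t)]*.004
    m=np.zeros(((w[1]-w[0])*S,(w[3]-w[2])*S),np.uint8)
    for B in(ex(octo,0,.05),ex(cyl,-L+.011,0),ex([(i*.0012,j*.005) for i in(-1,1) for j in(-1,1)],-L,-L+.012)):
        q=cv2.convexHull(((proj(n,B)+[p[5]-w[2]+.5,p[6]-w[0]+.5])*S).astype(np.float32)).reshape(-1,2)
        cv2.fillConvexPoly(m,np.round(q-.5).astype(np.int32),255)
    m=cv2.resize(m,None,fx=1/S,fy=1/S,interpolation=cv2.INTER_AREA)/255.
    return cv2.GaussianBlur(m,(0,0),.6)
E
python3 - <<'E'
from tool import *
A=cv2.imread("pics/s2.png").astype(float); B=np.mean([cv2.imread(f"pics/s3{i}.png").astype(float) for i in(0,1)],0)
obs=[(A,np.array([.6994,-.4495,.5526]),-1.035),(B,np.array([.6997,-.4498,.5541]),.5271)]
w=(207,232,222,250)
M=[np.clip((108-(I[:,:,2]-I[:,:,0]))/88,0,1)[w[0]:w[1],w[2]:w[3]] for I,_,_ in obs]
def cost(p): return sum(((sil("scene",T,th,p,w)-m)**2).sum() for (I,T,th),m in zip(obs,M))+.02*(p[5]**2+p[6]**2)
for a in(-.2,0,.2):
    b=np.array([a,0,0,25,50,0.,0,2]); Sx=np.vstack([b]+[b+d for d in np.diag([.12,3,3,-4,5,1,-1,2])])
    r=minimize(cost,b,method="Nelder-Mead",options=dict(initial_simplex=Sx,maxiter=900)); print(r.x.round(3),round(r.fun,3))
E
```

```text
[-0.288 -1.015  0.237 23.733 51.304  0.08  -0.519  3.742] 2.077
[-0.095 -0.921  0.209 22.436 52.533  0.077 -0.321  3.607] 2.574
[ 0.08  -1.257  0.175 22.713 53.171  0.099 -0.647  3.674] 3.78
```

```bash
python3 - <<'E'
from tool import *
A=cv2.imread("pics/s2.png").astype(float); B=np.mean([cv2.imread(f"pics/s3{i}.png").astype(float) for i in(0,1)],0)
obs=[(A,np.array([.6994,-.4495,.5526]),-1.035),(B,np.array([.6997,-.4498,.5541]),.5271)]
w=(207,232,222,250)
M=[np.clip((108-(I[:,:,2]-I[:,:,0]))/88,0,1)[w[0]:w[1],w[2]:w[3]] for I,_,_ in obs]
def res(p): return [((sil("scene",T,th,p,w)-m)**2).sum() for (I,T,th),m in zip(obs,M)]
best=np.array([-1,.2,23.5,51.5,.08,-.4,3.7])
for a in np.arange(-.4,.21,.08):
    f=lambda q:sum(res(np.r_[a,q]))+.02*(q[4]**2+q[5]**2)
    r=minimize(f,best,method="Nelder-Mead",options=dict(initial_simplex=np.vstack([best]+[best+d for d in np.diag([1.5,1.5,-2,2,.5,.5,1])]),maxiter=500))
    print(round(a,2),r.x.round(2),round(r.fun,3),np.round(res(np.r_[a,r.x]),2))
E
```

```text
-0.4 [-1.19  0.06 23.27 51.05  0.16 -0.33  4.18] 2.396 [1.46 0.94]
-0.32 [-1.240e+00  1.000e-02  2.294e+01  5.115e+01  2.100e-01 -2.700e-01
  4.230e+00] 2.039 [1.11 0.93]
-0.24 [-1.09  0.15 23.18 51.41  0.1  -0.34  3.87] 2.021 [1.12 0.9 ]
-0.16 [-1.18  0.06 23.03 51.56  0.11 -0.4   4.04] 2.052 [1.06 0.99]
-0.08 [-1.200e+00  2.000e-02  2.294e+01  5.154e+01  1.600e-01 -3.800e-01
  4.130e+00] 2.399 [1.38 1.02]
0.0 [-1.14  0.13 22.71 52.4   0.07 -0.5   4.18] 3.109 [1.83 1.28]
0.08 [-1.29  0.   22.82 52.31  0.14 -0.51  4.22] 3.87 [2.38 1.48]
0.16 [-1.3   0.16 22.61 52.49  0.1  -0.53  3.87] 5.079 [3.28 1.79]
```

```bash
python3 - <<'E'
from tool import *
s=cv2.imread("pics/scene0.png").astype(float); t=cv2.imread("pics/top0.png").astype(float)
P=np.array([.5306,.0155,.034]); c=proj("scene",[P])[0]; print("scene px",c)
d=s.max(2)-s.min(2); r0,c0=int(c[1])-6,int(c[0])-8
np.set_printoptions(linewidth=200); print(r0,c0); print(d[r0:r0+13,c0:c0+17].astype(int))
# refit driver in each view, upright in stand (z=.066), octagon chamfer 4, silhouette of dark
def fit(n,I,w,lo,hi):
    m=np.clip((hi-I)/(hi-lo),0,1)[w[0]:w[1],w[2]:w[3]]
    def sl(p):
        h=.012;k=.008;Y=np.array([np.cos(p[2]),np.sin(p[2])]);X=np.array([-Y[1],Y[0]])
        o=[(a*i,b*j) for i,j in((h,k),(k,h)) for a in(-1,1) for b in(-1,1)]
        B=np.array([np.r_[p[:2]/1e3+f*(i*X+j*Y),z] for i,j in o for z,f in((.066,1),(.136,1),(.141,.6))])
        M=np.zeros((m.shape[0]*S,m.shape[1]*S),np.uint8)
        q=cv2.convexHull(((proj(n,B)+[.5-w[2],.5-w[0]])*S).astype(np.float32)).reshape(-1,2)
        cv2.fillConvexPoly(M,np.round(q-.5).astype(np.int32),255)
        return cv2.GaussianBlur(cv2.resize(M,None,fx=1/S,fy=1/S,interpolation=cv2.INTER_AREA)/255.,(0,0),.5)
    f=lambda p:((sl(p)-m)**2).sum(); out=[]
    for a in(.1,.35,.6,.9,1.2):
        b=np.array([535.,-305,a]); r=minimize(f,b,method="Nelder-Mead",options=dict(initial_simplex=b+np.array([[0,0,0],[4,0,0],[0,4,0],[0,0,.2]])))
        out.append((round(r.fun,2),r.x.round(2)))
    print(n,sorted(out,key=lambda x:x[0])[:3])
fit("top",t.max(2),(247,266,404,422),15,100); fit("scene",s.max(2),(257,283,230,246),72,160)
E
```

```text
scene px [301.39716365 224.35765633]
218 293
[[107 109 111 110 109 105 105 108 107 108 109  87  65  58  60  61  63]
 [110 111 110 107 105 107 106 107 108 106 105 106  97  79  66  65  60]
 [110 112 107 108 105 105 108 105 109 107 109 110 112 108  79  71  68]
 [107 107 107 104 104 106 107 109 109 108 108 110 105  90  63  76  94]
 [110 110 108 107 106 105 110 110 107  93  81  87  91  65  39  66 103]
 [108 108 110 106 105 107 103  90  69  42  21  27  59  87  84  96 103]
 [108 106 106 105 104 108  94  52  12   1   6   2  34  93 109 109 107]
 [107 107 104 106 106 110  99  47   6   9   6   6  51  96 109 107 112]
 [104 106 107 107 111 108 106  57   3   6   2  34  87 107 109 112 112]
 [104 105 105 108 108 109 112  88  51  28  43  92 112 107 112 111  76]
 [108 109 110 108 109 106 109 108 100 100 107 106 109 112 108  75  59]
 [107 108 107 104  98  81  80 104 114 111 109 109 110 108  74  57  55]
 [ 90 111 110 104  73  37  41  88 108 108 107 111 104  77  59  53  54]]
top [(np.float64(6.86), array([ 5.3487e+02, -3.0679e+02,  3.4000e-01])), (np.float64(6.87), array([ 5.3495e+02, -3.0650e+02,  3.2000e-01])), (np.float64(9.69), array([ 534.97, -306.76,    1.43]))]
scene [(np.float64(9.79), array([ 540.13, -307.07,    0.7 ])), (np.float64(9.89), array([ 540.48, -307.51,    0.71])), (np.float64(10.15), array([ 540.87, -307.72,    0.76]))]
```

```bash
python3 go.py .5335 .020 .20 -.227
```

```text
shift [19.6   3.72 14.15] turn [0.  0.  5.4] | pos [ 0.6998 -0.45    0.5538] th 0.5276 F [ 0.6 -0.9 -0.9] T [-0.02 -0.02  0.02] w 0.322 gf 59.3 j6 -1.19 t 7.35
```

Request:
{"op": "jog_arm", "data": {
  "targets": [
    [[1.6,0.3,0.7],[0,0,0.4],10],
    [[3.4,0.6,1.6],[0,0,0.9],10],
    [[5.3,1.0,2.7],[0,0,1.4],10],
    [[7.2,1.4,3.9],[0,0,1.9],10],
    [[9.1,1.7,5.2],[0,0,2.4],10],
    [[11.0,2.1,6.5],[0,0,3.0],10],
    [[12.9,2.4,7.8],[0,0,3.5],10],
    [[14.7,2.8,9.2],[0,0,4.0],10]
  ]
}}

```text
time: 8.35
tool_pos: [0.5743, -0.0961, 0.323]
tool_rot: [0.001, 0.719, 0.695, 0.0]
contact_force: [0.7, -0.4, -0.7]
gripper_width: 0.317
grasp_force: 59.4
```

```bash
python3 go.py .5335 .020 .20 -.227
```

```text
shift [ 4.59 -1.79  4.92] turn [0.01 0.   1.39] | pos [ 0.5743 -0.0961  0.323 ] th -0.0331 F [ 0.7 -0.4 -0.7] T [-0.01  0.01  0.01] w 0.317 gf 59.4 j6 -0.26 t 8.35
```

Request:
{"op": "jog_arm", "data": {
  "targets": [
    [[1.5,-0.6,1.5],[0,0,0.5],10],
    [[3.0,-1.2,3.0],[0,0,0.9],10],
    [[4.2,-1.65,4.3],[0,0,1.3],10],
    [[4.6,-1.8,5.0],[0,0,1.4],10],
    [[4.6,-1.8,6.2],[0,0,1.4],10],
    [[4.6,-1.8,7.4],[0,0,1.4],10],
    [[4.6,-1.8,7.9],[0,0,1.4],10],
    [[4.6,-1.8,7.9],[0,0,1.4],10]
  ]
}}

```text
time: 9.35
tool_pos: [0.5336, 0.0183, 0.1258]
tool_rot: [-0.0, 0.782, 0.623, -0.0]
contact_force: [1.4, 0.4, -1.3]
gripper_width: 0.322
grasp_force: 59.3
```

```bash
python3 - <<'E'
from h import *
from go import rel
rel([.5335,.020,.1245],-.227)
A=[grab("scene",f"s4{i}")[0].astype(float) for i in range(2)]; b,_=grab("top","t4")
a=np.mean(A,0); T=state()["tool_pos"]
q=proj("scene",[T-[0,0,.08]])[0].astype(int); w=proj("top",[T-[0,0,.08]])[0].astype(int); print(q,w,proj("scene",[T,T-[0,0,.075]]).round(1).tolist())
c=lambda im,q:cv2.resize(im[q[1]-20:q[1]+20,q[0]-13:q[0]+13].astype(np.uint8),(390,600),interpolation=cv2.INTER_CUBIC)
cv2.imwrite("pics/c5.png",np.hstack([c(a,q),c(b.astype(float),w)])[:,:,::-1]); cv2.imwrite("pics/s4m.png",a[:,:,::-1])
E
```

```text
shift [ 0.07 -0.02  0.05] turn [-0.01  0.    0.01] | pos [0.5336 0.0183 0.1258] th -0.2259 F [ 1.4  0.4 -1.3] T [-0.04 -0.07  0.03] w 0.322 gf 59.3 j6 0.12 t 9.35
[302 221] [291 257] [[302.4, 202.7], [302.9, 220.1]][ WARN:0@3.201] global loadsave.cpp:1063 imwrite_ Unsupported depth image for selected encoder is fallbacked to CV_8U.
```

View pics/c5.png

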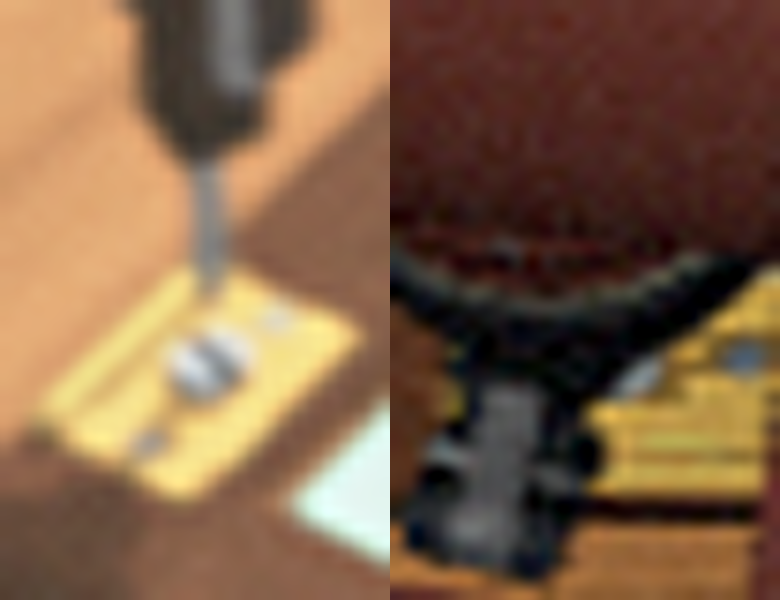

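In the left crop the blade tip (209,290) stands right above the slotted head at (210,365). The slot lines up with the view, and the top view is blocked. I'll do a quick relative fit of tip and head in this one picture.

```bash
python3 - <<'E'
from tool import *
I=np.mean([cv2.imread(f"pics/s4{i}.png").astype(float) for i in(0,1)],0); d=I[:,:,2]-I[:,:,0]; mx=I.max(2); sat=I.max(2)-I.min(2)
np.set_printoptions(linewidth=220)
print(sat[206:232,295:312].astype(int))
T=np.array([.5336,.0183,.1258]); th=-.226
# shank/tip fit: window rows 211..222
w=(213,222,297,309); m=np.clip((95-sat)/80,0,1)[w[0]:w[1],w[2]:w[3]]
for L in(48,50,52):
    f=lambda q:((sil("scene",T,th,[-.2,-1.15,.1,23.1,L,q[0],q[1],4],w)-m)**2).sum()
    r=minimize(f,[0,0],method="Nelder-Mead",options=dict(initial_simplex=[[0,0],[1,0],[0,1]])); print("L",L,"bias px",r.x.round(2),round(r.fun,3))
# head fit
s0=cv2.imread("pics/scene0.png").astype(float)
for J,nm in((I,"now"),(s0,"before")):
    sa=J.max(2)-J.min(2); w2=(221,230,296,310); m2=np.clip((100-sa)/90,0,1)[w2[0]:w2[1],w2[2]:w2[3]]
    def hd(p):
        t=np.linspace(0,6.28,40); B=np.array([[p[0]/1e3+.009*np.cos(k),p[1]/1e3+.009*np.sin(k),z] for k in t for z in(.0275,.0335)])
        M=np.zeros((m2.shape[0]*S,m2.shape[1]*S),np.uint8); q=cv2.convexHull(((proj("scene",B)+[.5-w2[2],.5-w2[0]])*S).astype(np.float32)).reshape(-1,2)
        cv2.fillConvexPoly(M,np.round(q-.5).astype(np.int32),255)
        return cv2.GaussianBlur(cv2.resize(M,None,fx=1/S,fy=1/S,interpolation=cv2.INTER_AREA)/255.,(0,0),.6)
    f=lambda p:((hd(p)-m2)**2).sum()
    r=minimize(f,[531,16],method="Nelder-Mead",options=dict(initial_simplex=[[531,16],[535,16],[531,20]])); print(nm,"head xy (scene calib)",r.x.round(2),round(r.fun,2),proj("scene",[[r.x[0]/1e3,r.x[1]/1e3,.0335]]).round(2))
for g in([.5336,.0183],[.5346,.0183],[.5336,.0193]): print(g,proj("scene",[[*g,.0335]]).round(2))
E
```

```text
[[105 106  93  53  22  20  16  16   9   3   5  32  81 112 111 109 107]
 [105 103  93  57  23  19  16  19  17   8   9  46  94 112 110 108 108]
 [106 108 101  70  34  16  17  19  17  14  19  54  97 112 110 108 109]
 [107 108 111  96  61  24  14  16  16  12  23  58  98 111 110 108  93]
 [106 108 110 111  86  45  17  13  19  41  63  84 107 111 106  89  69]
 [107 110 107 112 108  75  34  13  37  80 109 112 109 104  88  70  63]
 [110 108 109 112 112 104  59  11  38  95 111 108 104  85  68  63  63]
 [109 110 110 110 111 111  73  16  35  91 111 104  86  70  64  62  64]
 [109 107 107 110 108 109  79  15  28  82 103  88  68  63  64  63  64]
 [108 108 109 110 109 109  81  18  24  67  83  72  65  63  65  64  63]
 [107 108 107 108 108 110  78  17  12  49  67  61  62  62  63  63  62]
 [107 109 106 108 110 107  72  14   7  43  61  62  62  63  61  63  62]
 [109 109 108 107 107 105  76  18  17  55  68  62  59  62  63  65  62]
 [106 107 107 108 107 106  98  46  39  91 100  84  66  65  64  65  63]
 [110 107 105 108 107 105 106  69  69 104 115 108  83  71  71  67  61]
 [109 105 106 106 105 107 108  98  
[... 383 characters left out ...]
80  58]
 [107 107 103 105 112  91  50  30  48  92 108 105 111 112  81  61  54]
 [106 103 102 107 108 103 100 102 106 106 102 110 112  78  56  57  57]
 [104 103 100  92  80 102 113 111 107 104 106 107  77  58  55  57  66]
 [110 107  86  41  38  93 107 103 103 106 106  77  57  54  59  69  64]
 [ 97 106  84  62  81 103 104 104 109 106  77  57  57  57  68  63  28]]
L 48 bias px [ 0.36 -0.44] 3.963
L 50 bias px [ 0.4  -0.91] 3.912
L 52 bias px [ 0.4  -1.39] 3.896
now head xy (scene calib) [532.75  19.18] 2.99 [[302.58 224.08]]
before head xy (scene calib) [532.77  18.72] 2.92 [[302.5  224.16]]
[0.5336, 0.0183] [[302.64 224.33]]
[0.5346, 0.0183] [[302.89 224.45]]
[0.5336, 0.0193] [[302.81 224.16]]
```

Request:
{"op": "jog_arm", "data": {
  "targets": [
    [[0.03,-0.03,0.15],[0,0,0],10],
    [[0.03,-0.03,0.3],[0,0,0],10],
    [[0.03,-0.03,0.4],[0,0,0],10],
    [[0.03,-0.03,0.45],[0,0,0],10],
    [[0.03,-0.03,0.48],[0,0,0],10],
    [[0.03,-0.03,0.5],[0,0,0],10],
    [[0.03,-0.03,0.5],[0,0,0],10]
  ]
}}

```text
time: 10.38
tool_pos: [0.5331, 0.0196, 0.1136]
tool_rot: [0.0, 0.782, 0.623, 0.0]
contact_force: [-0.5, -0.2, -0.9]
gripper_width: 0.326
grasp_force: 59.3
```

```bash
python3 go.py .533 .0192 .1085 -.227
```

```text
shift [-0.02 -0.    0.2 ] turn [ 0.   -0.    0.01] | pos [0.5331 0.0196 0.1136] th -0.2255 F [-0.5 -0.2 -0.9] T [ 0.02  0.03 -0.07] w 0.326 gf 59.3 j6 0.12 t 10.375
```

Free so far; now down 3 mm, slowly.

Request:
{"op": "jog_arm", "data": {
  "targets": [
    [[0,0,0.03],[0,0,0],10],
    [[0,0,0.06],[0,0,0],10],
    [[0,0,0.09],[0,0,0],10],
    [[0,0,0.12],[0,0,0],10]
  ]
}}

```text
time: 10.88
tool_pos: [0.5331, 0.0196, 0.1105]
tool_rot: [-0.0, 0.782, 0.623, -0.0]
contact_force: [0.1, -0.4, -1.2]
gripper_width: 0.322
grasp_force: 59.3
```

Request:
{"op": "jog_arm", "data": {
  "targets": [
    [[0,0,0.03],[0,0,0],10],
    [[0,0,0.06],[0,0,0],10],
    [[0,0,0.08],[0,0,0],10]
  ]
}}

```text
time: 11.25
tool_pos: [0.5331, 0.0196, 0.1085]
tool_rot: [-0.0, 0.782, 0.623, -0.0]
contact_force: [-0.3, 0.6, -1.5]
gripper_width: 0.322
grasp_force: 59.3
```

Request:
{"op": "jog_arm", "data": {
  "targets": [
    [[0,0,0.03],[0,0,0],10],
    [[0,0,0.06],[0,0,0],10]
  ]
}}

```text
time: 11.5
tool_pos: [0.5331, 0.0196, 0.107]
tool_rot: [-0.0, 0.782, 0.623, -0.0]
contact_force: [-1.0, 0.1, -1.4]
gripper_width: 0.324
grasp_force: 59.3
```

Request:
{"op": "jog_arm", "data": {
  "targets": [
    [[0,0,0.02],[0,0,0],10],
    [[0,0,0.04],[0,0,0],10]
  ]
}}

```text
time: 11.75
tool_pos: [0.5331, 0.0195, 0.1061]
tool_rot: [0.0, 0.782, 0.623, -0.0]
contact_force: [-0.8, -0.6, -0.6]
gripper_width: 0.322
grasp_force: 59.4
```

Request:
{"op": "jog_arm", "data": {
  "targets": [
    [[0,0,0.02],[0,0,0],10],
    [[0,0,0.04],[0,0,0],10]
  ]
}}

```text
time: 12.0
tool_pos: [0.5331, 0.0195, 0.105]
tool_rot: [0.0, 0.782, 0.623, -0.0]
contact_force: [0.4, -0.4, -0.4]
gripper_width: 0.32
grasp_force: 59.4
```

Request:
{"op": "jog_arm", "data": {
  "targets": [
    [[0,0,0.02],[0,0,0],10],
    [[0,0,0.04],[0,0,0],10]
  ]
}}

```text
time: 12.25
tool_pos: [0.5331, 0.0195, 0.104]
tool_rot: [0.0, 0.782, 0.623, -0.0]
contact_force: [-0.4, -0.0, -1.3]
gripper_width: 0.321
grasp_force: 59.4
```

```bash
python3 go.py .533 .0192 .103 -.227
```

```text
shift [-0.01  0.    0.04] turn [-0.    0.    0.01] | pos [0.5331 0.0195 0.104 ] th -0.2254 F [-0.4 -0.  -1.3] T [-0.22  0.07 -0.05] w 0.321 gf 59.4 j6 0.12 t 12.25
```

Request:
{"op": "jog_arm", "data": {
  "targets": [
    [[0,0,0.02],[0,0,0],10],
    [[0,0,0.04],[0,0,0],10]
  ]
}}

```text
time: 12.5
tool_pos: [0.5332, 0.0195, 0.1034]
tool_rot: [0.0, 0.782, 0.623, 0.0]
contact_force: [-1.3, -0.4, 2.1]
gripper_width: 0.319
grasp_force: 59.5
```

Request:
{"op": "jog_arm", "data": {
  "targets": [
    [[0,0,0.02],[0,0,0],10],
    [[0,0,0.03],[0,0,0],10]
  ]
}}

```text
time: 12.75
tool_pos: [0.5334, 0.0195, 0.1031]
tool_rot: [0.0, 0.782, 0.623, 0.0]
contact_force: [-2.8, -1.1, 6.2]
gripper_width: 0.323
grasp_force: 59.8
```

```bash
python3 go.py .533 .0192 .103 -.227
```

```text
shift [-0.02 -0.01  0.01] turn [0.   0.   0.01] | pos [0.5334 0.0195 0.1031] th -0.2253 F [-2.8 -1.1  6.2] T [-0.21  0.56 -0.04] w 0.323 gf 59.8 j6 0.12 t 12.75
```

Contact at about 6 N. A small sideways test across the slot (tool x) will tell slot walls from the flat head top.

Request:
{"op": "jog_arm", "data": {
  "targets": [
    [[0.03,0,0],[0,0,0],10],
    [[0.06,0,0],[0,0,0],10],
    [[0.06,0,0],[0,0,0],10]
  ]
}}

```text
time: 13.12
tool_pos: [0.5336, 0.0204, 0.1032]
tool_rot: [0.001, 0.782, 0.623, -0.001]
contact_force: [-2.0, -2.5, 4.9]
gripper_width: 0.322
grasp_force: 59.7
```

```bash
python3 go.py .533 .0192 .103 -.227
```

```text
shift [-0.05 -0.01  0.01] turn [0.   0.01 0.01] | pos [0.5336 0.0204 0.1032] th -0.2251 F [-2.  -2.5  4.9] T [-0.67  0.7  -0.03] w 0.322 gf 59.7 j6 0.13 t 13.125
```

Request:
{"op": "jog_arm", "data": {
  "targets": [
    [[-0.04,0,0],[0,0,0],10],
    [[-0.08,0,0],[0,0,0],10],
    [[-0.12,0,0],[0,0,0],10],
    [[-0.12,0,0],[0,0,0],10]
  ]
}}

```text
time: 13.62
tool_pos: [0.5333, 0.0185, 0.1032]
tool_rot: [-0.0, 0.782, 0.623, 0.001]
contact_force: [-1.1, 0.8, 5.4]
gripper_width: 0.318
grasp_force: 59.7
```

```bash
python3 go.py .533 .0192 .103 -.227
```

```text
shift [ 0.02 -0.02  0.01] turn [ 0.01 -0.01  0.01] | pos [0.5333 0.0185 0.1032] th -0.2256 F [-1.1  0.8  5.4] T [0.24 0.38 0.01] w 0.318 gf 59.7 j6 0.12 t 13.625
```

Request:
{"op": "jog_arm", "data": {
  "targets": [
    [[-0.04,0,0],[0,0,0],10],
    [[-0.06,0,0],[0,0,0],10],
    [[-0.06,0,0],[0,0,0],10]
  ]
}}

```text
time: 14.0
tool_pos: [0.5331, 0.0176, 0.1031]
tool_rot: [-0.0, 0.782, 0.623, 0.001]
contact_force: [-1.2, 2.8, 4.8]
gripper_width: 0.323
grasp_force: 59.7
```

```bash
python3 go.py .533 .0192 .103 -.227
```

```text
shift [ 0.06 -0.02  0.01] turn [ 0.01 -0.02  0.01] | pos [0.5331 0.0176 0.1031] th -0.2256 F [-1.2  2.8  4.8] T [ 0.73  0.24 -0.05] w 0.323 gf 59.7 j6 0.12 t 14.0
```

Request:
{"op": "jog_arm", "data": {
  "targets": [
    [[0.03,0,0],[0,0,0.3],10],
    [[0.05,0,0],[0,0,0.8],10],
    [[0.05,0,0],[0,0,1.4],10],
    [[0.05,0,0],[0,0,2.0],10],
    [[0.05,0,0],[0,0,2.0],10]
  ]
}}

```text
time: 14.62
tool_pos: [0.5334, 0.0181, 0.1029]
tool_rot: [0.0, 0.861, 0.509, 0.001]
contact_force: [0.8, 0.9, 4.2]
gripper_width: 0.32
grasp_force: 59.2
```

```bash
python3 go.py .533 .0189 .103 -1.583
```

```text
shift [ 0.02 -0.03 -0.01] turn [ 0.   -0.01  7.73] | pos [0.5334 0.0181 0.1029] th -0.5037 F [0.8 0.9 4.2] T [0.32 0.   0.03] w 0.32 gf 59.2 j6 0.4 t 14.625
```

Request:
{"op": "jog_arm", "data": {
  "targets": [
    [[0,0,0],[0,0,0.6],10],
    [[0,0,0],[0,0,1.2],10],
    [[0,0,0],[0,0,1.8],10],
    [[0,0,0],[0,0,1.8],10]
  ]
}}

```text
time: 15.12
tool_pos: [0.5333, 0.018, 0.1025]
tool_rot: [0.0, 0.918, 0.397, 0.001]
contact_force: [2.2, 1.0, 2.0]
gripper_width: 0.32
grasp_force: 59.0
```

```bash
python3 go.py .533 .0189 .103 -1.583
```

```text
shift [ 0.02 -0.03 -0.02] turn [ 0.   -0.01  5.94] | pos [0.5333 0.018  0.1025] th -0.7539 F [2.2 1.  2. ] T [ 0.22 -0.34  0.  ] w 0.32 gf 59.0 j6 0.65 t 15.125
```

The force fell and the tip sank while turning, so the bit is engaged. Now turning on while following the screw down.

Request:
{"op": "jog_arm", "data": {
  "targets": [
    [[0,0,0.04],[0,0,0.2],10],
    [[0,0,0.06],[0,0,0.8],10],
    [[0,0,0.07],[0,0,1.4],10],
    [[0,0,0.08],[0,0,2.0],10],
    [[0,0,0.08],[0,0,2.0],10]
  ]
}}

```text
time: 15.75
tool_pos: [0.5337, 0.0178, 0.1016]
tool_rot: [0.0, 0.964, 0.265, 0.001]
contact_force: [0.5, 0.2, 6.5]
gripper_width: 0.323
grasp_force: 59.4
```

```bash
python3 go.py .533 .0189 .103 -1.583
```

```text
shift [-0.   -0.05 -0.06] turn [ 0.01 -0.02  3.93] | pos [0.5337 0.0178 0.1016] th -1.0348 F [0.5 0.2 6.5] T [ 0.26 -0.04 -0.02] w 0.323 gf 59.4 j6 0.93 t 15.75
```

Request:
{"op": "jog_arm", "data": {
  "targets": [
    [[0,0,0.02],[0,0,0.5],10],
    [[0,0,0.03],[0,0,1.0],10],
    [[0,0,0.04],[0,0,1.5],10],
    [[0,0,0.05],[0,0,2.0],10],
    [[0,0,0.05],[0,0,2.0],10]
  ]
}}

```text
time: 16.38
tool_pos: [0.534, 0.0177, 0.1009]
tool_rot: [0.0, 0.992, 0.128, 0.001]
contact_force: [-0.9, 0.3, 7.8]
gripper_width: 0.324
grasp_force: 59.6
```

```bash
python3 go.py .533 .0189 .103 -1.583
```

```text
shift [-0.02 -0.06 -0.08] turn [ 0.01 -0.02  1.93] | pos [0.534  0.0177 0.1009] th -1.314 F [-0.9  0.3  7.8] T [0.15 0.09 0.02] w 0.324 gf 59.6 j6 1.21 t 16.375
```

Request:
{"op": "jog_arm", "data": {
  "targets": [
    [[0,0,0.01],[0,0,0.4],10],
    [[0,0,0.02],[0,0,0.8],10],
    [[0,0,0.02],[0,0,1.2],10],
    [[0,0,0.02],[0,0,1.2],10]
  ]
}}

```text
time: 16.88
tool_pos: [0.534, 0.0175, 0.1005]
tool_rot: [0.0, 0.999, 0.045, 0.001]
contact_force: [-1.1, -0.1, 8.9]
gripper_width: 0.326
grasp_force: 59.6
```

```bash
python3 go.py .533 .0189 .103 -1.583
```

```text
shift [-0.03 -0.06 -0.1 ] turn [ 0.01 -0.02  0.73] | pos [0.534  0.0175 0.1005] th -1.4815 F [-1.1 -0.1  8.9] T [0.11 0.1  0.02] w 0.326 gf 59.6 j6 1.38 t 16.875
```

Request:
{"op": "jog_arm", "data": {
  "targets": [
    [[0,0,0.01],[0,0,0.4],10],
    [[0,0,0.01],[0,0,0.8],10],
    [[0,0,0.01],[0,0,0.8],10]
  ]
}}

```text
time: 17.25
tool_pos: [0.534, 0.0175, 0.1002]
tool_rot: [0.0, 1.0, -0.011, 0.001]
contact_force: [0.5, -0.2, 8.9]
gripper_width: 0.319
grasp_force: 59.6
```

```bash
python3 go.py .533 .0189 .103 -1.583
```

```text
shift [-0.04 -0.05 -0.11] turn [ 0.01 -0.02 -0.07] | pos [0.534  0.0175 0.1002] th -1.5931 F [ 0.5 -0.2  8.9] T [0.03 0.08 0.05] w 0.319 gf 59.6 j6 1.49 t 17.25
```

Request:
{"op": "jog_arm", "data": {
  "targets": [
    [[0,0,0.01],[0,0,0.4],10],
    [[0,0,0.01],[0,0,0.8],10],
    [[0,0,0.01],[0,0,0.8],10]
  ]
}}

```text
time: 17.62
tool_pos: [0.5342, 0.0174, 0.1002]
tool_rot: [0.0, 0.998, -0.067, 0.002]
contact_force: [-0.7, -1.3, 9.5]
gripper_width: 0.321
grasp_force: 58.8
```

```bash
python3 go.py .533 .0189 .103 -1.583
```

```text
shift [-0.05 -0.05 -0.11] turn [ 0.01 -0.02 -0.87] | pos [0.5342 0.0174 0.1002] th -1.7046 F [-0.7 -1.3  9.5] T [-0.02  0.13  0.1 ] w 0.321 gf 58.8 j6 1.6 t 17.625
```

Request:
{"op": "jog_arm", "data": {
  "targets": [
    [[0,0,0],[0,0,0.3],10],
    [[0,0,0],[0,0,0.5],10],
    [[0,0,0],[0,0,0.5],10]
  ]
}}

```text
time: 18.0
tool_pos: [0.5341, 0.0176, 0.1002]
tool_rot: [0.0, 0.995, -0.102, 0.002]
contact_force: [-0.4, -0.1, 10.4]
gripper_width: 0.321
grasp_force: 58.7
```

```bash
python3 - <<'E'
from h import *
from go import rel
rel([.533,.0189,.103],-1.583)
A=[grab("scene",f"s5{i}")[0].astype(float) for i in range(2)]
a=np.mean(A,0); T=state()["tool_pos"]; q=proj("scene",[T-[0,0,.07]])[0].astype(int)
cv2.imwrite("pics/c6.png",cv2.resize(a[q[1]-24:q[1]+18,q[0]-28:q[0]+28].astype(np.uint8),(800,600),interpolation=cv2.INTER_CUBIC)[:,:,::-1]); print(q)
E
```

```text
shift [-0.05 -0.04 -0.11] turn [ 0.   -0.02 -1.37] | pos [0.5341 0.0176 0.1002] th -1.7742 F [-0.4 -0.1 10.4] T [0.06 0.14 0.09] w 0.321 gf 58.7 j6 1.67 t 18.0
[302 225]
```

View pics/c6.png

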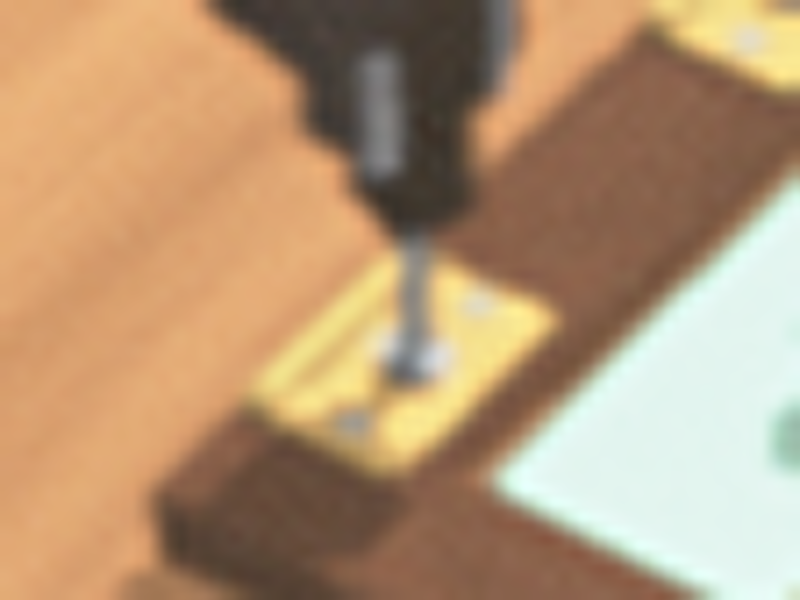

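The bit sits in the head. The descent has stalled at z = 0.1002 and the torque has doubled, which means the hard stop. Lifting straight out.

Request:
{"op": "jog_arm", "data": {
  "targets": [
    [[0,0,-0.2],[0,0,0],10],
    [[0,0,-0.5],[0,0,0],10],
    [[0,0,-1.0],[0,0,0],10],
    [[0,0,-2.0],[0,0,0],10],
    [[0,0,-3.5],[0,0,0],10],
    [[0,0,-5.2],[0,0,0],10],
    [[0,0,-6.5],[0,0,0],10],
    [[0,0,-6.5],[0,0,0],10]
  ]
}}

```text
time: 19.1
tool_pos: [0.5342, 0.0177, 0.2651]
tool_rot: [0.0, 0.995, -0.102, 0.004]
contact_force: [1.1, -0.7, -1.1]
gripper_width: 0.316
grasp_force: 60.4
```

```bash
python3 - <<'E'
from h import *
from go import rel
rel([.537,-.304,.26],-1.035)
A=[grab("scene",f"s6{i}")[0].astype(float) for i in range(2)]
a=np.mean(A,0); q=[302,225]
s0=cv2.imread("pics/scene0.png")[:,:,::-1]; q2=[330,201]
c=lambda im,q:cv2.resize(im[q[1]-10:q[1]+10,q[0]-13:q[0]+13].astype(np.uint8),(390,300),interpolation=cv2.INTER_CUBIC)
T=state()["tool_pos"];k=proj("scene",[T-[0,0,.05]])[0].astype(int)
cv2.imwrite("pics/c7.png",np.vstack([np.hstack([c(s0,q),c(a,q)]),np.hstack([c(a,q2),cv2.resize(a[k[1]-15:k[1]+15,k[0]-20:k[0]+19].astype(np.uint8),(390,300),interpolation=cv2.INTER_CUBIC)])])[:,:,::-1])
E
```

```text
shift [ 2.72 12.58  0.22] turn [ 0.01 -0.05 -5.3 ] | pos [0.5342 0.0177 0.2651] th -1.7751 F [ 1.1 -0.7 -1.1] T [-0.   -0.02  0.01] w 0.316 gf 60.4 j6 1.67 t 19.1
```

View pics/c7.png

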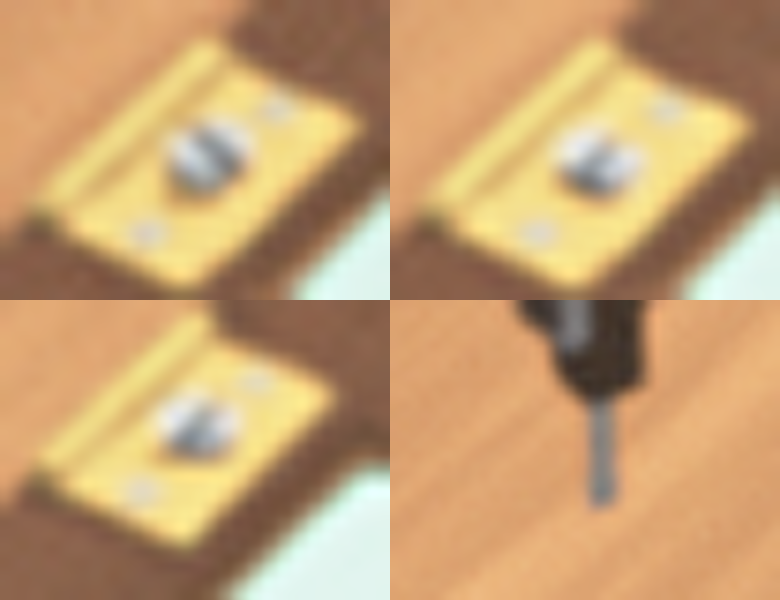

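The loose screw (top right) now looks like the tight one (bottom left), with its slot along the leaf and lower. The driver still hangs straight. Now back to the stand.

Request:
{"op": "jog_arm", "data": {
  "targets": [
    [[0.4,1.8,0.1],[0,0,-0.7],10],
    [[0.8,3.6,0.2],[0,0,-1.5],10],
    [[1.2,5.4,0.2],[0,0,-2.3],10],
    [[1.6,7.2,0.2],[0,0,-3.0],10],
    [[1.9,9.0,0.2],[0,0,-3.8],10],
    [[2.3,10.8,0.2],[0,0,-4.5],10],
    [[2.7,12.4,0.2],[0,0,-5.2],10],
    [[2.75,12.6,0.2],[0,-0.05,-5.3],10]
  ]
}}

```text
time: 20.2
tool_pos: [0.5346, -0.3061, 0.2525]
tool_rot: [-0.002, 0.965, 0.263, -0.005]
contact_force: [-0.5, -0.7, -1.0]
gripper_width: 0.314
grasp_force: 60.4
```

```bash
python3 - <<'E'
from h import *
from go import rel
I=np.mean([grab("top",f"t7{i}")[0].astype(float) for i in range(2)],0)
rel([.5379,-.3034,.115],-1.035)
g=I.mean(2); sat=I.max(2)-I.min(2)
np.set_printoptions(linewidth=200)
for c in((292.6,260.2),(234.4,259)):
    r,k=int(c[1])-6,int(c[0])-7; print(g[r:r+12,k:k+15].astype(int))
E
```

```text
shift [0.15 0.06 5.53] turn [-0.05  0.06 -0.01] | pos [ 0.5352 -0.3042  0.2532] th -1.0366 F [-0.2  0.4 -2.1] T [-0.    0.01 -0.02] w 0.317 gf 60.4 j6 0.4 t 20.3
[[ 53  50  54  52  50  51  42  45  48  54  57  56  57  53  55]
 [152 148 148 151 147 150 155 158 154 156 154 153 151 153 158]
 [140 140 141 141 137 140 138 141 143 141 140 140 143 138 139]
 [139 140 137 137 140 141 146 146 143 143 142 139 139 137 139]
 [137 138 140 138 143 150 155 155 159 143 106 106 142 141 139]
 [131 137 136 136 140 135 137 135 138 137 130 106 110 141 141]
 [131 136 135 141 118  23   5   4   7   5  12  88 144 136 132]
 [124 138 135 138 136 117 100  98  96  90  62  93 140 140 133]
 [140 136 141 140 145 156 170 173 173 166 124  77 114 141 139]
 [140 141 141 141 142 115  83 141 126 100  74 116 146 143 140]
 [142 137 140 140 141 141 142 134 142 143 142 143 139 142 138]
 [139 140 137 137 137 139 140 139 140 140 137 140 139 137 139]]
[[121 110  90  91  90  90  85  86  80  63  49  60  68  65  59]
 [146 144 148 147 146 148 149 148 147 150 154 153 152 150 146]
 [143 139 138 140 140 139 143 146 142 143 141 143 138 144 142]
 [141 138 141 137 142 149 154 155 152 147 136 145 142 142 139]
 [135 141 141 141 150 157 158 160 161 150  99 138 142 141 140]
 [115 138 139 138 108  37  43  46  52  64  71 106 142 140 140]
 [127 137 136 136 102  34  37  41  36  31  58 124 139 138 135]
 [128 139 140 148 165 178 176 180 179 171 129 100 144 137 139]
 [139 141 140 143 148 169 167 162 168 168  85 144 142 142 141]
 [140 142 140 139 137 141 137 102  74  87 146 143 144 140 142]
 [141 138 142 142 139 143 142 144 143 142 140 143 139 139 139]
 [140 139 141 137 138 140 137 141 140 139 138 140 141 140 140]]
```

The slot now runs straight along the leaf (flat dark row at top row 260). Lowering into the hole.

Request:
{"op": "jog_arm", "data": {
  "targets": [
    [[0.15,0.06,1.0],[-0.05,0.06,0],10],
    [[0.15,0.06,2.5],[-0.05,0.06,0],10],
    [[0.15,0.06,3.8],[-0.05,0.06,0],10],
    [[0.15,0.06,4.3],[-0.05,0.06,0],10],
    [[0.15,0.06,4.3],[-0.05,0.06,0],10]
  ]
}}

```text
time: 20.92
tool_pos: [0.5389, -0.3028, 0.1471]
tool_rot: [0.001, 0.964, 0.265, 0.001]
contact_force: [-0.6, 0.3, -1.2]
gripper_width: 0.313
grasp_force: 60.4
```

```bash
python3 go.py .5379 -.3034 .095 -1.035
```

```text
shift [-0.05 -0.01  2.08] turn [ 0.02 -0.01  0.  ] | pos [ 0.5389 -0.3028  0.1471] th -1.0345 F [-0.6  0.3 -1.2] T [-0.02 -0.02 -0.05] w 0.313 gf 60.4 j6 0.4 t 20.925
```

Request:
{"op": "jog_arm", "data": {
  "targets": [
    [[-0.04,0,0.3],[0,0,0],10],
    [[-0.04,0,0.6],[0,0,0],10],
    [[-0.04,0,0.9],[0,0,0],10]
  ]
}}

```text
time: 21.3
tool_pos: [0.5388, -0.3048, 0.1257]
tool_rot: [0.002, 0.964, 0.265, 0.002]
contact_force: [-0.5, 0.1, -0.6]
gripper_width: 0.32
grasp_force: 60.4
```

Request:
{"op": "jog_arm", "data": {
  "targets": [
    [[0,0,0.3],[0,0,0],10],
    [[0,0,0.6],[0,0,0],10],
    [[0,0,0.9],[0,0,0],10],
    [[0,0,1.0],[0,0,0],10]
  ]
}}

```text
time: 21.8
tool_pos: [0.5383, -0.3044, 0.0996]
tool_rot: [0.001, 0.964, 0.265, 0.001]
contact_force: [-0.7, 1.7, -1.5]
gripper_width: 0.315
grasp_force: 60.4
```

```bash
python3 go.py .5379 -.3034 .095 -1.035
```

```text
shift [ 0.01 -0.04  0.18] turn [ 0.02 -0.01 -0.  ] | pos [ 0.5383 -0.3044  0.0996] th -1.0353 F [-0.7  1.7 -1.5] T [ 0.02 -0.02 -0.04] w 0.315 gf 60.4 j6 0.4 t 21.8
```

Well into the hole and free. The last 7 mm goes by feel.

Request:
{"op": "jog_arm", "data": {
  "targets": [
    [[0,0,0.06],[0,0,0],10],
    [[0,0,0.12],[0,0,0],10],
    [[0,0,0.18],[0,0,0],10],
    [[0,0,0.2],[0,0,0],10]
  ]
}}

```text
time: 22.3
tool_pos: [0.5387, -0.3047, 0.0955]
tool_rot: [0.002, 0.964, 0.265, 0.002]
contact_force: [0.0, -0.2, -1.7]
gripper_width: 0.319
grasp_force: 60.4
```

Request:
{"op": "jog_arm", "data": {
  "targets": [
    [[0,0,0.03],[0,0,0],10],
    [[0,0,0.06],[0,0,0],10]
  ]
}}

```text
time: 22.55
tool_pos: [0.5387, -0.3047, 0.0941]
tool_rot: [0.002, 0.964, 0.265, 0.002]
contact_force: [0.7, 0.4, -1.3]
gripper_width: 0.315
grasp_force: 60.4
```

Request:
{"op": "jog_arm", "data": {
  "targets": [
    [[0,0,0.03],[0,0,0],10],
    [[0,0,0.04],[0,0,0],10]
  ]
}}

```text
time: 22.8
tool_pos: [0.5387, -0.3047, 0.0929]
tool_rot: [0.002, 0.964, 0.265, 0.002]
contact_force: [-0.0, 0.2, -1.2]
gripper_width: 0.318
grasp_force: 60.4
```

Request:
{"op": "jog_arm", "data": {
  "targets": [
    [[0,0,0.02],[0,0,0],10],
    [[0,0,0.04],[0,0,0],10]
  ]
}}

```text
time: 23.05
tool_pos: [0.5388, -0.3047, 0.0928]
tool_rot: [0.002, 0.964, 0.265, 0.002]
contact_force: [-3.1, 2.1, 5.4]
gripper_width: 0.315
grasp_force: 61.0
```

Request:
{"op": "jog_arm", "data": {
  "targets": [
    [[0,0,0.02],[0,0,0],10],
    [[0,0,0.04],[0,0,0],10]
  ]
}}

```text
time: 23.3
tool_pos: [0.5389, -0.3047, 0.0927]
tool_rot: [0.002, 0.964, 0.265, 0.002]
contact_force: [-4.5, 3.3, 9.8]
gripper_width: 0.315
grasp_force: 61.5
```

```bash
python3 go.py .5379 -.3034 .091 -1.035
```

```text
shift [-0.01 -0.06  0.07] turn [ 0.03 -0.01 -0.  ] | pos [ 0.5389 -0.3047  0.0927] th -1.0352 F [-4.5  3.3  9.8] T [ 0.65  0.91 -0.01] w 0.315 gf 61.5 j6 0.4 t 23.3
```

On the shoulder at 0.0927, the same height as when I took it. Ease off, open and retreat.

Request:
{"op": "jog_arm", "data": {
  "targets": [
    [[0,0,-0.05],[0,0,0],10],
    [[0,0,-0.05],[0,0,0],36],
    [[0,0,-0.05],[0,0,0],50],
    [[0,0,-0.05],[0,0,0],75],
    [[0,0,-0.05],[0,0,0],90],
    [[0,0,-0.05],[0,0,0],90],
    [[0,0,-0.05],[0,0,0],90],
    [[0,0,-0.05],[0,0,0],90]
  ]
}}

```text
time: 24.3
tool_pos: [0.5387, -0.3047, 0.0923]
tool_rot: [0.002, 0.964, 0.265, 0.002]
contact_force: [-0.4, 0.5, 1.2]
gripper_width: 0.9
grasp_force: 0.0
```

Request:
{"op": "jog_arm", "data": {
  "targets": [
    [[0,0,-0.5],[0,0,0],90],
    [[0,0,-1.5],[0,0,0],90],
    [[0,0,-3.0],[0,0,0],90],
    [[0,0,-5.0],[0,0,0],90],
    [[0,0,-7.0],[0,0,0],90],
    [[0,0,-8.0],[0,0,0],90],
    [[0,0,-8.0],[0,0,0],90]
  ]
}}

```text
time: 25.18
tool_pos: [0.539, -0.3049, 0.2967]
tool_rot: [0.005, 0.964, 0.265, 0.004]
contact_force: [-0.1, 0.7, -0.8]
gripper_width: 0.903
grasp_force: 0.0
```

```bash
python3 go.py .35 .30 .30 -1.035
```

```text
shift [  5.85 -24.66  -0.38] turn [ 0.08 -0.03 -0.  ] | pos [ 0.539  -0.3049  0.2967] th -1.0352 F [-0.1  0.7 -0.8] T [ 0.02 -0.02  0.03] w 0.903 gf 0.0 j6 0.4 t 25.175
```

Request:
{"op": "jog_arm", "data": {
  "targets": [
    [[0.4,-1.8,0],[0,0,0],90],
    [[0.8,-3.6,0],[0,0,0],90],
    [[1.3,-5.4,0],[0,0,0],90],
    [[1.7,-7.2,0],[0,0,0],90],
    [[2.2,-9.0,0],[0,0,0],90],
    [[2.6,-10.8,0],[0,0,0],90],
    [[3.0,-12.6,0],[0,0,0],90],
    [[3.4,-14.4,0],[0,0,0],90]
  ]
}}

```text
time: 26.18
tool_pos: [0.4259, 0.0502, 0.2888]
tool_rot: [0.001, 0.964, 0.264, 0.0]
contact_force: [0.0, -0.4, -1.4]
gripper_width: 0.899
grasp_force: 0.0
```

```bash
python3 - <<'E'
from h import *
a,_=grab("scene","s8"); b,_=grab("top","t8"); s0=cv2.imread("pics/scene0.png")[:,:,::-1]; t0=cv2.imread("pics/top0.png")[:,:,::-1]
for n,im,i0,w,th in(("scene",a,s0,(255,285,228,250),115),("top",b,t0,(246,266,402,424),60)):
    for J in(i0,im):
        m=J.max(2)[w[0]:w[1],w[2]:w[3]]<th; v,u=np.nonzero(m); print(n,m.sum(),u.mean().round(1)+w[2],v.mean().round(1)+w[0],(u.min()+w[2],u.max()+w[2],v.min()+w[0],v.max()+w[0]))
print(state()["tool_pos"],state()["time"])
E
```

```text
scene 178 238.2 271.5 (np.int64(233), np.int64(243), np.int64(261), np.int64(282))
scene 172 238.6 271.9 (np.int64(234), np.int64(243), np.int64(262), np.int64(282))
top 141 414.2 256.0 (np.int64(407), np.int64(421), np.int64(250), np.int64(262))
top 137 414.8 255.2 (np.int64(408), np.int64(422), np.int64(249), np.int64(261))
[0.42552458 0.05176739 0.28906089] 26.275
```

The driver's silhouette matches its original upright pose to within a pixel in both views. Handing in.

```bash
python3 -c "from plant import *; print(job_done())"
```

```text
the job is handed in; nothing more can be done
None
```

The loose screw is turned home with its slot along the leaf, and the flat-blade driver stands upright on its shoulder in its stand, released, with the job handed in at about 26 s; three pink and white look-alikes toppled early in the run, though the gripper passed well above them, and I left them lying.

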